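# Top up the counter display tray

## Task

Put the four new items on the counter beside the wooden display tray away into it, new stock at the back: stand the new jar, can and carton each upright in the lane of its own kind, in line behind the one already there (behind is the robot's side; the ticket rail is the front), with the carton squared up to the carton in front of it. The flat tins' lane is already two deep, so set the new tin squarely on top of the rear tin. Set things down without dropping them, and leave the stock already in the tray standing where it is.

Things in the scene. Friction and masses are not known exactly. Their poses are not given: they have to be found in the camera images.
- tray: fixed wooden display tray, 220 (x) by 392 (y) mm. Origin: centre of its underside, floor 10 mm up. +x: front edge, away from the robot, with grey rail of blank paper tickets; -x: back. Walls 10 thick, 26 high over the counter. 3 dividers along x (4 thick, 12 above the floor, y = -93, 0, 93 mm) make 4 lanes about 90 wide, centred at y = -139, -47, 47, 139 mm
- jar_front: the squat amber-glass honey jar with a brass-coloured lid and paper band, round, 60 mm in diameter, 75 mm high, already in the tray at the front of a lane (any of the four), centre at about x = 55 mm of the tray. Loose. Origin: centre of its underside; z up. Its x and y axes are parallel to the tray's
- can_front: the tall slim can, white with a cork-brown band and metal ends, round, 54 mm in diameter, 115 mm high, already in the tray at the front of a lane (any of the four), centre at about x = 55 mm of the tray. Loose. Origin: centre of its underside; z up. Its x and y axes are parallel to the tray's
- carton_front: the brown cardboard tea carton, 48 mm deep (its x) by 64 mm wide (its y), 105 mm high, with a paper label on its +x face, already in the tray at the front of a lane (any of the four), centre at about x = 55 mm of the tray. Loose. Origin: centre of its underside; z up. Its x and y axes are parallel to the tray's
- tin_front: the flat bare-metal tin with a paper band, round, 64 mm in diameter, 36 mm high, flat on top so that another stands on it, already in the tray at the front of a lane (any of the four), centre at about x = 55 mm of the tray. Loose. Origin: centre of its underside; z up. Its x and y axes are parallel to the tray's
- tin_rear: a second tin just like tin_front, already standing in the same lane, its centre 95 mm behind tin_front's. Loose. Origin: centre of its underside; z up.
- jar_new: the newly delivered one, the same as jar_front (squat amber-glass honey jar with a brass-coloured lid and paper band, round, 60 mm in diameter, 75 mm high), standing loose on the open counter to one side of the tray at the start; 0.2 to 0.36 kg. Origin: centre of its underside; z up.
- can_new: the newly delivered one, the same as can_front (tall slim can, white with a cork-brown band and metal ends, round, 54 mm in diameter, 115 mm high), standing loose on the open counter to one side of the tray at the start; 0.18 to 0.33 kg. Origin: centre of its underside; z up.
- carton_new: the newly delivered one, the same as carton_front (brown cardboard tea carton, 48 mm deep (its x) by 64 mm wide (its y), 105 mm high, with a paper label on its +x face), standing loose on the open counter to one side of the tray at the start; 0.1 to 0.18 kg. Origin: centre of its underside; z up.
- tin_new: the newly delivered one, the same as tin_front (flat bare-metal tin with a paper band, round, 64 mm in diameter, 36 mm high, flat on top so that another stands on it), standing loose on the open counter to one side of the tray at the start; 0.12 to 0.22 kg. Origin: centre of its underside; z up.
Things that resemble listed ones, but are neither listed nor needed, are in the scene too. Leave any pink or purple look-alike of the jar_front alone.

How it is judged:
By the outcome, as a careful person would: the job done as asked, in the order asked, and still so for the second after the job is handed in, with the robot touching nothing.
It also fails if it takes over 118 s, if anything falls off the work surface, if the arm or the gripper's body presses on something with over 40 N, if the wrist force passes 120 N, or if a joint passes its speed limit or range.

## Robot

A 6-joint arm with a two-finger parallel gripper is mounted at the origin on the work surface. World frame = base frame: x ahead of the robot, y to its left, z up, the work surface at z = 0. Lengths are in mm, angles in rad, forces in N, time in s.
With the tool pointing down it reaches from about 350 to 975 mm from the base axis. Payload 4.9 kg.
Tool frame: the origin (TCP) lies midway between the tips of the shut fingers; the grasp point (between the pads) lies 19 mm behind it; z points along the fingers, y is the line along which they close (so a half turn about z gives the same grasp; the last joint's range is limited). The gripper opens to 85 mm and grips with 20 to 120 N. Pads are 22 mm wide; open, the fingers measure 114 mm over their backs; the gripper's body (76 mm by 85 mm) begins 54 mm behind the grasp point. The pads swing forward as they close: fully open they stand 13 mm farther back than shut.
Start: joints at [1.138, 0.053, 1.613, -0, 1.476, -0.119], TCP at [192.911, 594.463, 197.704] pointing down, gripper open.
Joint ranges: [-3.01, 3.01], [-1.01, 2.22], [0.06, 2.58], [-1.02, 4.17], [0.09, 2.62], [-3.14, 3.14]. Speed limits (rad/s): [2.57, 2.57, 3.14, 3.14, 3.14, 3.14].

## Interface

Orientations are given as a unit quaternion [w, x, y, z].
In Python, from station import ctrl gives the robot as it stands. The module is installed in compiled form; this text tells all that it offers.
- The arm moves only by the tool step_arm, never from a script. Its argument "plan" is a list of rows, each a list of 4 numbers: the shift along the tool's x, y, z in units of 0.08 m (1.0 is 0.08 m), then the turn about the tool's z in units of 180 degrees (1.0 is 180 degrees). A call has 1 to 10 rows; each row is the pose to reach, as a shift and turn from the pose commanded when the call began, along the tool's axes at that moment, turning the shorter way round; what a row does not reach only later rows make up. A row lasts 1/12 s, in which the tool goes at most 41.7 mm and 7.16 degrees, less where a joint would pass 70% of its speed; a pose out of reach is approached as far as the arm can. A call with a number of a shift or a turn outside -1 to 1 is refused whole. A call with a gripper value outside its range is refused whole. "gripper" is the opening, from -1 (shut) to 1 (fully open), set as the call begins (left out, the last holds). The fingers move at their own pace and stop on an object; the grip force is fixed at half the most. Time passes only in rows, so rows that repeat a pose let the fingers close. It gives the time, the measured TCP pose, the force, the opening and the grip force at its end, in the units of the state.
- ctrl.sense(): the state, without advancing time (a new reading comes with each control period).
- ctrl.snapshot(name): name is "scene" or "top" or "wrist"; returns a dict with "frame" (480x640x3 uint8, red, green, blue), "depth" (480x640 float32, mm along the optical axis (not along the pixel's ray), 0 where there is no reading), "intrinsics" (3x3 intrinsics, pixels), "eye" and "orientation" of the camera in the world. Camera axes: x right, y up, looking along -z (the intrinsics and any distortion apply to the point x, -y, -z); pixel columns grow to the right and rows downward; lengths in mm; the calibration is good to about 2 mm. A picture is of the moment at which its call begins.
- ctrl.close_job(): hands the job in; it is judged then, once.
The state is a dict: "time_s": time; "q": joint angles; "dq": joint speeds; "joint_efforts": joint torques, N m; "eef_pos": TCP position; "tool_rot": TCP orientation; "force": force on the tool from outside, world axes, zero at the start; "wrist_torque": the same for the moment, N m; "finger_gap": finger opening in mm; "grip_force": force on a finger pad.
Only numpy, scipy, OpenCV 4.12 (cv2) and the standard library are available. Lean on these libraries where they do the work, as an engineer would, in place of code of your own. Each camera call takes 0.05 s, during which the arm holds its last target. There are 200 camera calls.

## Working session

There is one attempt and no reset: what is moved stays moved. The work goes in short steps, Python scripts to look and compute and a tool call to move; the robot and the scene stay as the last step left them, time stands still between calls to the robot, and variables do not carry over. Pictures are saved under pics/ and viewed, at most 14 in all, crops included, and the job is handed in when it is done.

Besides the shell and the picture viewer there is one more tool, called after ">>>" as name([rows], argument=value, ...), one row to a line, values as JSON. step_arm: Moves the arm, as the interface text tells. Shifts and turns lie within -1 to 1; 1 stands for 0.08 m of shift or 180 degrees of turn. Its arguments: {"type":"object","properties":{"plan":{"type":"array","items":{"type":"array","items":{"type":"number","minimum":-1,"maximum":1}}},"gripper":{"type":"number"}},"required":["plan"]}

```bash
mkdir -p pics; cat > h.py <<'E'
import numpy as np, cv2
from scipy.spatial.transform import Rotation as R
from station import ctrl
def rot(q): return R.from_quat([q[1],q[2],q[3],q[0]])
def snap(n):
    s=ctrl.snapshot(n); s={k:(np.array(v) if k!='intrinsics' else np.array(v)) for k,v in s.items()}; return s
def cloud(s):
    d=s['depth'];K=s['intrinsics'];h,w=d.shape
    u,v=np.meshgrid(np.arange(w),np.arange(h))
    p=np.stack([(u-K[0,2])/K[0,0]*d,-(v-K[1,2])/K[1,1]*d,-d],-1)
    o=s['orientation']
    M=rot(o).as_matrix() if o.shape==(4,) else o
    return p@M.T+s['eye']
def save(s,n): cv2.imwrite(f'pics/{n}.png',s['frame'][...,::-1])
E
python3 - <<'E'
from h import *
np.set_printoptions(precision=3,suppress=True)
for n in('scene','top'):
    s=snap(n);save(s,n+'0');np.savez('/tmp/'+n,**s);print(n,s['eye'],s['orientation'],s['intrinsics'].tolist(),(s['depth']>0).mean())
print({k:np.round(v,3) for k,v in ctrl.sense().items()})
E
```

```text
scene [1209.075  486.089 1058.094] [0.409 0.136 0.294 0.853] [[574.8023710114182, 0.0, 325.3363362936261], [0.0, 574.8023710114182, 239.65834863517148], [0.0, 0.0, 1.0]] 0.9961263020833333
top [ 458.751   -9.014 1160.61 ] [ 0.706  0.058 -0.05  -0.704] [[437.52644143489806, 0.0, 317.02454161801285], [0.0, 437.52644143489806, 237.58391891220884], [0.0, 0.0, 1.0]] 0.9958951822916666
{'time_s': np.float64(0.1), 'q': array([ 1.138,  0.053,  1.614, -0.   ,  1.476, -0.119]), 'dq': array([-0.002, -0.003, -0.003,  0.   ,  0.   ,  0.   ]), 'joint_efforts': array([  0.001, -39.491, -37.136,  -0.   ,   0.004,  -0.   ]), 'eef_pos': array([192.657, 593.916, 196.592]), 'tool_rot': array([-0.   ,  0.156,  0.988, -0.001]), 'force': array([0.472, 0.559, 0.34 ]), 'wrist_torque': array([ 0.014, -0.05 ,  0.054]), 'grip_force': np.float64(0.0), 'finger_gap': np.float64(85.418)}
```

View pics/scene0.png

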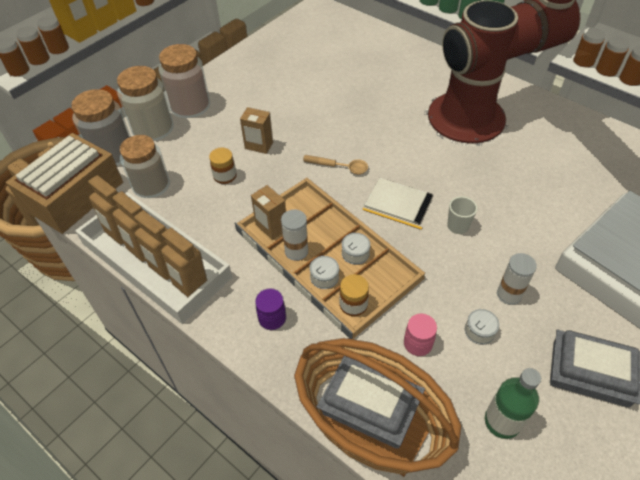

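View pics/top0.png

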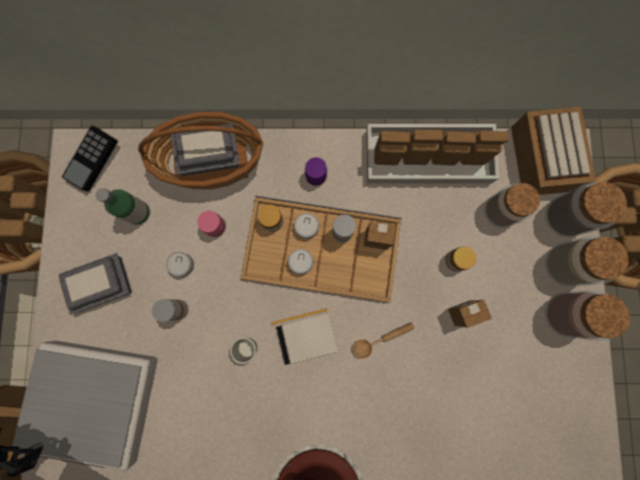

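The scene view shows the tray at the centre (330,250), with the purple (270,308) and pink (420,333) decoys nearby. In the top view +x is up and +y is left.

- **Lanes, left to right:** jar (268,215), tins (305,225 and 300,262), can (344,227), carton (379,234).
- **New items:** jar (463,258), carton (470,314), tin (179,264), can (167,310).

Next I'll measure from both views.

```bash
cat > meas.py <<'E'
from h import *
np.set_printoptions(precision=1,suppress=True)
S={n:dict(np.load(f'/tmp/{n}.npz')) for n in('top','scene')}
C={n:cloud(s) for n,s in S.items()}
px=dict(jarF=(268,215),tinF=(305,225),tinR=(300,262),canF=(344,227),carF=(379,234),jarN=(463,258),carN=(470,314),tinN=(179,264),canN=(167,310))
for k,(u,v) in px.items():
    c=C['top'][v-3:v+4,u-3:u+4].reshape(-1,3); c0=np.median(c,0)
    out=[]
    for n in C:
        P=C[n].reshape(-1,3); m=(np.hypot(*(P[:,:2]-c0[:2]).T)<48)&(P[:,2]>c0[2]-8)&(P[:,2]<c0[2]+10)
        if m.sum()<10: out.append('none'); continue
        Q=P[m]; zt=np.percentile(Q[:,2],60)
        T=Q[np.abs(Q[:,2]-zt)<5][:,:2].astype(np.float32)
        (cx,cy),r=cv2.minEnclosingCircle(T); rr=cv2.minAreaRect(T)
        out.append((n,len(T),np.round([cx,cy,zt,2*r],1),np.round([*rr[0],*rr[1],rr[2]],1)))
    print(k,c0); [print('   ',o) for o in out]
# tray
for n in C:
    P=C[n].reshape(-1,3)
    z=P[:,2]; m=(z>19)&(z<31)&(np.abs(P[:,1])<260)&(P[:,0]>380)&(P[:,0]<700)
    g=np.zeros((480,640),np.uint8); g.ravel()[m]=1
    nn,l,st,_=cv2.connectedComponentsWithStats(g); i=1+np.argmax(st[1:,4])
    Q=P[(l==i).ravel()]; rr=cv2.minAreaRect(Q[:,:2].astype(np.float32)); print('tray',n,len(Q),np.round([*rr[0],*rr[1],rr[2]],2),np.median(Q[:,2]))
    m=(np.abs(z)<15)&(P[:,0]>100)&(P[:,0]<350)&(np.abs(P[:,1])<350); print('counter z',np.percentile(z[m],[10,50,90]))
E
python3 meas.py
```

```text
jarF [681.3 126.5  84.9]
    ('top', 387, array([682.2, 123.5,  85.1,  57.5]), array([682.7, 123.8,  55.9,  54.4,  33.3]))
    ('scene', 544, array([683.8, 125.2,  85.4,  59.1]), array([683. , 125.3,  57.5,  54.3,  37.8]))
tinF [663.1  34.8  46.3]
    ('top', 456, array([664.5,  31.5,  46.5,  63.8]), array([665. ,  31. ,  61.3,  59.8,   0.1]))
    ('scene', 571, array([666.5,  31.7,  46.7,  67. ]), array([666.8,  32.5,  65.1,  60.3,  38.1]))
tinR [567.1  46.9  45.7]
    ('top', 468, array([571. ,  45.5,  46.4,  63.3]), array([571.2,  45.7,  59.3,  59.2,   0.8]))
    ('scene', 524, array([572.4,  45.9,  46.9,  67. ]), array([572.7,  47.6,  64.3,  63.3,  46.4]))
canF [644.3 -62.  124.7]
    ('top', 380, array([649.8, -63. , 125.3,  54.4]), array([648.8, -63.4,  49.9,  50.7,   0. ]))
    ('scene', 408, array([650.1, -62.6, 125.7,  56.8]), array([651. , -61.8,  53.3,  52.7,  56.7]))
carF [ 628.5 -147.   114.9]
    ('top', 519, array([ 632.4, -154.3,  115.3,   77.9]), array([ 632.7, -153.9,   64.2,   48.8,   80.5]))
    ('scene', 491, array([ 635.7, -151.8,  115.7,   76.7]), array([ 634.9
[... 454 characters left out ...]
2,  106.1,   76.3]), array([ 442.9, -373. ,   55.3,   66.2,   20.2]))
tinN [562.1 359.8  35.8]
    ('top', 460, array([564.4, 361.7,  36.4,  64.1]), array([563.7, 361.4,  60.1,  62.6,   0. ]))
    ('scene', 691, array([564.6, 361.6,  36.6,  66.6]), array([565.2, 362.5,  63.6,  61.8,  47. ]))
canN [445.6 357.8 114.8]
    ('top', 405, array([445.4, 366.7, 114.8,  55.2]), array([446.1, 366.8,  52.2,  53.1,  17.2]))
    ('scene', 487, array([448. , 369. , 115.3,  56.9]), array([446.9, 367.7,  52.3,  55.3,  63.2]))
tray top 1512 [608.3  -8.6 392.5 225.6  81.3] 25.425157592522964
counter z [-2.9 -0.1  3.1]
tray scene 1572 [597.9  -5.9 394.9 203.5  81.3] 24.73421297250991
counter z [-2.2  0.8  4.1]
```

```bash
cat > fit.py <<'E'
from h import *
np.set_printoptions(precision=2,suppress=True)
for n in('top','scene'):
    P=cloud(dict(np.load(f'/tmp/{n}.npz'))).reshape(-1,3)
    t=np.radians(-8.7);c=np.array([604.2,-6.6])
    ax=np.array([[np.cos(t),np.sin(t)],[-np.sin(t),np.cos(t)]])
    Q=(P[:,:2]-c)@ax.T; z=P[:,2]
    def side(m,along,across,sgn,zlo=14,zhi=31,bins=np.arange(-180,181,6)):
        k=m&(z>zlo)&(z<zhi);q=Q[k];a=[];b=[]
        for lo in bins:
            s=q[(q[:,along]>=lo)&(q[:,along]<lo+6)][:,across]
            if len(s)>1:a.append(lo+3);b.append(np.max(sgn*s)*sgn)
        a=np.array(a);b=np.array(b)
        for _ in range(4):
            p=np.polyfit(a,b,1);r=b-np.polyval(p,a);k=abs(r)<max(1.5*r.std(),.8);a,b=a[k],b[k]
        return np.degrees(np.arctan(p[0])),p[1],len(a),r.std()
    print(n,'back',side((Q[:,0]<-90)&(Q[:,0]>-130)&(abs(Q[:,1])<190),1,0,-1))
    print(n,'front',side((Q[:,0]>80)&(Q[:,0]<130)&(abs(Q[:,1])<190),1,0,1))
    b=np.arange(-95,95,6)
    print(n,'left',side((Q[:,1]>175)&(Q[:,1]<215)&(abs(Q[:,0])<100),0,1,1,bins=b))
    print(n,'right',side((Q[:,1]<-175)&(Q[:,1]>-215)&(abs(Q[:,0])<100),0,1,-1,bins=b))
E
python3 fit.py
```

```text
top back (np.float64(0.07775157072763272), np.float64(-107.88661063026049), 46, np.float64(0.3860229520464371))
top front (np.float64(-0.18667079641560202), np.float64(114.64355274177213), 28, np.float64(0.5756990871666168))
top left (np.float64(0.12492355074656128), np.float64(193.96191240788852), 23, np.float64(0.3996292521255625))
top right (np.float64(-0.22889369530243123), np.float64(-196.36945668222256), 21, np.float64(0.46465716456553163))
scene back (np.float64(0.0011825188099995056), np.float64(-106.46304097797942), 38, np.float64(0.6237144340397035))
scene front (np.float64(0.1294167673328492), np.float64(117.90598649911053), 37, np.float64(0.44719889957707704))
scene left (np.float64(0.04273420653110403), np.float64(196.3367188960599), 27, np.float64(0.3936202916713435))
scene right (np.float64(0.24963081928432984), np.float64(-194.66117395745349), 9, np.float64(0.6333139565646738))
```

>>> step_arm([
  [0,0,-0.5,-0.0514],
  [0,0,-0.8,-0.0514],
  [0,0,-0.8,-0.0514],
], gripper=1)

```text
time_s: 0.35
eef_pos: [194.0, 596.8, 268.4]
tool_rot: [0.002, 0.076, 0.997, 0.005]
force: [0.0, 0.0, 1.1]
finger_gap: 85.5
grip_force: 0.0
```

Both views put the tray at (607,-7) with yaw -8.7°. The tool is now aligned to the tray, so I'm moving over to the jar.

>>> step_arm([
  [-0.875,-0.7625,0,0],
  [-0.875,-0.7625,0,0],
  [-0.875,-0.7625,0,0],
])

```text
time_s: 0.6
eef_pos: [255.2, 520.4, 261.0]
tool_rot: [0.001, 0.078, 0.997, -0.001]
force: [-0.0, 0.4, 0.2]
finger_gap: 85.3
grip_force: 0.0
```

>>> step_arm([
  [-0.875,-0.7625,0,0],
  [-0.875,-0.7625,0,0],
  [-0.875,-0.7625,0,0],
])

```text
time_s: 0.85
eef_pos: [315.3, 449.2, 260.9]
tool_rot: [0.0, 0.078, 0.997, -0.001]
force: [0.1, -0.7, 0.5]
finger_gap: 85.3
grip_force: 0.0
```

>>> step_arm([
  [-0.875,-0.7625,0,0],
  [-0.875,-0.7625,0,0],
  [-0.875,-0.7625,0,0],
])

```text
time_s: 1.1
eef_pos: [375.1, 378.4, 261.1]
tool_rot: [0.0, 0.078, 0.997, -0.001]
force: [0.7, -0.1, -0.1]
finger_gap: 85.4
grip_force: 0.0
```

>>> step_arm([
  [-0.875,-0.7625,0,0],
  [-0.875,-0.7625,0,0],
  [-0.875,-0.7625,0,0],
])

```text
time_s: 1.35
eef_pos: [434.9, 307.7, 261.0]
tool_rot: [0.0, 0.078, 0.997, -0.001]
force: [0.6, 0.2, -0.4]
finger_gap: 85.9
grip_force: 0.0
```

>>> step_arm([
  [-0.341,-0.9,0,0],
  [-0.341,-0.9,0,0],
])

```text
time_s: 1.52
eef_pos: [448.6, 234.9, 261.0]
tool_rot: [-0.001, 0.076, 0.997, -0.0]
force: [0.2, -0.4, 0.4]
finger_gap: 85.6
grip_force: 0.0
```

>>> step_arm([
  [-0.341,-0.9,0,0],
  [-0.341,-0.9,0,0],
])

```text
time_s: 1.68
eef_pos: [464.5, 159.1, 261.2]
tool_rot: [-0.0, 0.076, 0.997, 0.0]
force: [0.5, 0.5, -0.1]
finger_gap: 84.8
grip_force: 0.0
```

>>> step_arm([
  [-0.341,-0.9,0,0],
  [-0.341,-0.9,0,0],
])

```text
time_s: 1.85
eef_pos: [480.7, 83.6, 261.3]
tool_rot: [-0.0, 0.076, 0.997, 0.0]
force: [0.3, 0.8, -0.4]
finger_gap: 85.3
grip_force: 0.0
```

>>> step_arm([
  [-0.341,-0.9,0,0],
  [-0.341,-0.9,0,0],
])

```text
time_s: 2.02
eef_pos: [496.9, 8.2, 261.4]
tool_rot: [-0.0, 0.076, 0.997, 0.0]
force: [0.6, -0.4, -0.1]
finger_gap: 85.7
grip_force: 0.0
```

>>> step_arm([
  [-0.341,-0.9,0,0],
  [-0.341,-0.9,0,0],
])

```text
time_s: 2.18
eef_pos: [513.0, -67.2, 261.3]
tool_rot: [-0.0, 0.076, 0.997, 0.0]
force: [0.7, 0.2, 0.0]
finger_gap: 85.4
grip_force: 0.0
```

>>> step_arm([
  [-0.341,-0.9,0,0],
  [-0.341,-0.9,0,0],
])

```text
time_s: 2.35
eef_pos: [529.2, -142.5, 261.2]
tool_rot: [-0.0, 0.076, 0.997, 0.0]
force: [0.2, 1.2, -0.0]
finger_gap: 85.3
grip_force: 0.0
```

>>> step_arm([
  [-0.341,-0.9,0,0],
  [-0.341,-0.9,0,0],
])

```text
time_s: 2.52
eef_pos: [545.3, -217.8, 261.0]
tool_rot: [-0.0, 0.076, 0.997, 0.0]
force: [1.0, 0.3, -0.2]
finger_gap: 85.6
grip_force: 0.0
```

>>> step_arm([
  [-0.341,-0.9,0,0],
  [-0.341,-0.9,0,0],
])

```text
time_s: 2.68
eef_pos: [561.5, -293.1, 260.9]
tool_rot: [-0.0, 0.076, 0.997, 0.0]
force: [-0.0, 0.1, 1.2]
finger_gap: 85.6
grip_force: 0.0
```

>>> step_arm([
  [-0.341,-0.9,0,0],
  [-0.341,-0.9,0,0],
  [-0.341,-0.9,0,0],
  [-0.341,-0.9,0,0],
])

```text
time_s: 3.02
eef_pos: [577.1, -367.7, 259.7]
tool_rot: [-0.001, 0.077, 0.997, 0.001]
force: [0.4, 1.3, -0.3]
finger_gap: 85.5
grip_force: 0.0
```

```bash
cat > w.py <<'E'
import sys
from h import *
np.set_printoptions(precision=2,suppress=True)
c=np.array([607.,-7.]);t=np.radians(-8.7);AX=np.array([[np.cos(t),np.sin(t)],[-np.sin(t),np.cos(t)]])
def tr(p): return (np.array(p)[:2]-c)@AX.T
def look(name,x,y,ztop,rad=50,n='wrist'):
    s=snap(n);save(s,name);P=cloud(s).reshape(-1,3);np.savez('/tmp/w',**s)
    st=ctrl.sense();m=rot(st['tool_rot']).as_matrix()
    print('t',st['time_s'],'tcp',st['eef_pos'],'tray',tr(st['eef_pos']),'yaw of tool y',np.degrees(np.arctan2(m[1,1],m[0,1])),'tilt',m[:,2])
    k=(np.hypot(P[:,0]-x,P[:,1]-y)<rad)&(abs(P[:,2]-ztop)<7)
    Q=P[k]
    if len(Q)<20: print('few',len(Q));return
    zt=np.median(Q[:,2]);T=Q[abs(Q[:,2]-zt)<4][:,:2].astype(np.float32)
    (a,b),r=cv2.minEnclosingCircle(T);rr=cv2.minAreaRect(T)
    print(name,len(T),'circ',a,b,2*r,'z',zt,'tray',tr([a,b]),'rect',np.round([*rr[0],*rr[1],rr[2]],2),'raytray',tr(rr[0]))
if __name__=='__main__': look(sys.argv[1],*map(float,sys.argv[2:5]),n=sys.argv[5] if len(sys.argv)>5 else 'wrist')
E
python3 w.py wr1 578.7 -364.3 75
```

```text
t 3.0667 tcp [ 577.25 -366.51  260.41] tray [  24.98 -359.87] yaw of tool y 81.23659154245291 tilt [-0.  0. -1.]
wr1 2979 circ 579.5858154296875 -364.7094421386719 56.89241409301758 z 73.58394037084787 tray [  27.01 -357.74] rect [ 579.51 -364.48   55.71   55.91   80.13] raytray [  26.9  -357.52]
```

View pics/wr1.png

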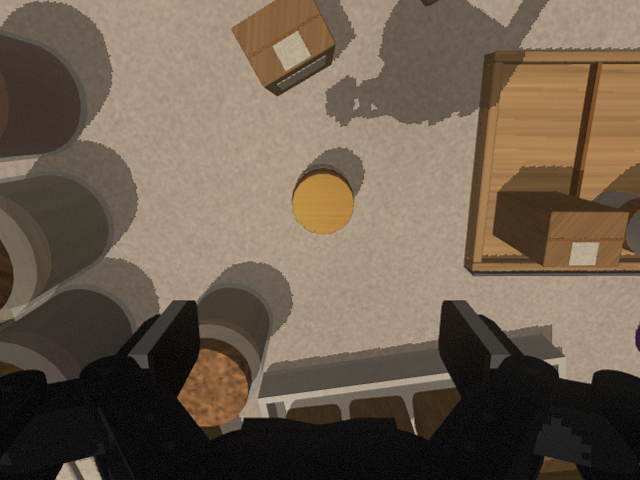

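The wrist view has the jar lid at (323,203), and its 3D position matches the other views: (579.4,-364.5), top at about 74 mm. I'll go down and grip it.

>>> step_arm([
  [-0.021,0.029,0.5,0],
  [-0.021,0.029,1,0],
  [-0.021,0.029,1,0],
], gripper=1)

```text
time_s: 3.32
eef_pos: [575.2, -359.5, 171.5]
tool_rot: [-0.007, 0.075, 0.997, 0.005]
force: [-0.3, 1.5, -3.3]
finger_gap: 85.2
grip_force: 0.0
```

>>> step_arm([
  [0,0,0.3,0],
  [0,0,0.6,0],
  [0,0,0.9,0],
  [0,0,1,0],
])

```text
time_s: 3.65
eef_pos: [578.0, -362.4, 99.4]
tool_rot: [-0.002, 0.075, 0.997, 0.001]
force: [-0.6, 0.1, -1.4]
finger_gap: 85.2
grip_force: 0.0
```

>>> step_arm([
  [0,0,0.25,0],
  [0,0,0.5,0],
  [0,0,0.75,0],
  [0,0,1,0],
  [0,0,1,0],
  [0,0,1,0],
])

```text
time_s: 4.15
eef_pos: [579.1, -364.1, 22.3]
tool_rot: [-0.0, 0.076, 0.997, 0.0]
force: [-0.6, 0.8, 1.0]
finger_gap: 85.4
grip_force: 0.0
```

>>> step_arm([
  [0,0,0,0],
  [0,0,0,0],
  [0,0,0,0],
  [0,0,0,0],
  [0,0,0,0],
  [0,0,0,0],
  [0,0,0,0],
  [0,0,0,0],
], gripper=-1)

```text
time_s: 4.82
eef_pos: [581.0, -365.7, 25.3]
tool_rot: [0.002, 0.076, 0.997, -0.001]
force: [0.5, 2.6, 5.8]
finger_gap: 57.6
grip_force: 64.2
```

>>> step_arm([
  [0,0,-0.2,0],
  [0,0,-0.6,0],
  [0,0,-1,0],
  [0,0,-1,0],
])

```text
time_s: 5.15
eef_pos: [582.9, -368.1, 111.6]
tool_rot: [0.006, 0.076, 0.997, -0.004]
force: [0.9, -1.1, 0.6]
finger_gap: 57.8
grip_force: 65.1
```

>>> step_arm([
  [0,0,-0.5,0],
  [0,0,-1,0],
  [0,0,-1,0],
])

```text
time_s: 5.4
eef_pos: [582.8, -368.0, 193.0]
tool_rot: [0.007, 0.076, 0.997, -0.005]
force: [1.5, -1.4, 0.4]
finger_gap: 57.4
grip_force: 65.7
```

>>> step_arm([
  [0,0,-0.3,0],
  [0,0,-0.5,0],
  [0,0,-0.5,0],
  [0,0,-0.5,0],
])

```text
time_s: 5.73
eef_pos: [579.4, -365.4, 222.9]
tool_rot: [0.001, 0.076, 0.997, -0.001]
force: [0.0, 0.2, -2.7]
finger_gap: 57.3
grip_force: 65.6
```

>>> step_arm([
  [0.05,0.25,0,0],
  [0.08,0.6,0,0],
  [0.119,0.89,0,0],
])

```text
time_s: 5.98
eef_pos: [579.3, -291.6, 218.7]
tool_rot: [-0.002, 0.077, 0.997, 0.001]
force: [0.4, 0.0, -2.9]
finger_gap: 57.6
grip_force: 65.6
```

>>> step_arm([
  [0.06,0.45,0,0],
  [0.119,0.89,0,0],
])

```text
time_s: 6.15
eef_pos: [580.5, -219.9, 218.8]
tool_rot: [-0.002, 0.077, 0.997, 0.001]
force: [-0.0, 1.3, -2.0]
finger_gap: 57.5
grip_force: 65.6
```

>>> step_arm([
  [0.06,0.45,0,0],
  [0.119,0.89,0,0],
])

```text
time_s: 6.32
eef_pos: [581.9, -147.5, 219.0]
tool_rot: [-0.002, 0.076, 0.997, 0.001]
force: [0.3, -0.4, -3.1]
finger_gap: 57.4
grip_force: 65.6
```

>>> step_arm([
  [0.06,0.45,0,0],
  [0.119,0.89,0,0],
])

```text
time_s: 6.48
eef_pos: [583.3, -75.7, 219.1]
tool_rot: [-0.002, 0.076, 0.997, 0.0]
force: [1.6, 0.0, -1.6]
finger_gap: 57.8
grip_force: 65.6
```

>>> step_arm([
  [0.06,0.45,0,0],
  [0.119,0.89,0,0],
])

```text
time_s: 6.65
eef_pos: [584.6, -3.9, 219.2]
tool_rot: [-0.002, 0.076, 0.997, 0.0]
force: [0.6, 0.4, -2.9]
finger_gap: 57.9
grip_force: 65.6
```

>>> step_arm([
  [0.06,0.45,0,0],
  [0.119,0.89,0,0],
])

```text
time_s: 6.82
eef_pos: [586.0, 67.8, 219.2]
tool_rot: [-0.002, 0.076, 0.997, -0.0]
force: [0.9, 1.1, -2.8]
finger_gap: 57.6
grip_force: 65.6
```

>>> step_arm([
  [0.06,0.4,0,0],
  [0.1,0.7,0,0],
  [0.119,0.89,0,0],
  [0.119,0.89,0,0],
  [0.119,0.89,0,0],
  [0.119,0.89,0,0],
])

```text
time_s: 7.32
eef_pos: [588.1, 137.1, 220.1]
tool_rot: [-0.001, 0.076, 0.997, -0.001]
force: [-0.8, -0.0, -2.5]
finger_gap: 57.6
grip_force: 65.6
```

```bash
python3 w.py wr2 571 46 46; python3 - <<'E'
from h import *
s=ctrl.sense();print(s['eef_pos'],s['force'],s['finger_gap'],s['grip_force'])
E
```

```text
t 7.3667 tcp [588.36 136.83 220.52] tray [-40.18 139.36] yaw of tool y 81.21541032649225 tilt [-0. -0. -1.]
wr2 4020 circ 572.4896240234375 46.5003776550293 63.896575927734375 z 44.84593376527448 tray [-42.21  47.66] rect [572.48  46.39  63.04  62.96  18.94] raytray [-42.19  47.56]
[588.36034231 136.83289077 220.51602676] [ 0.64917139 -0.49356405 -1.95790709] 57.69202291455901 65.64501643180847
```

View pics/wr2.png

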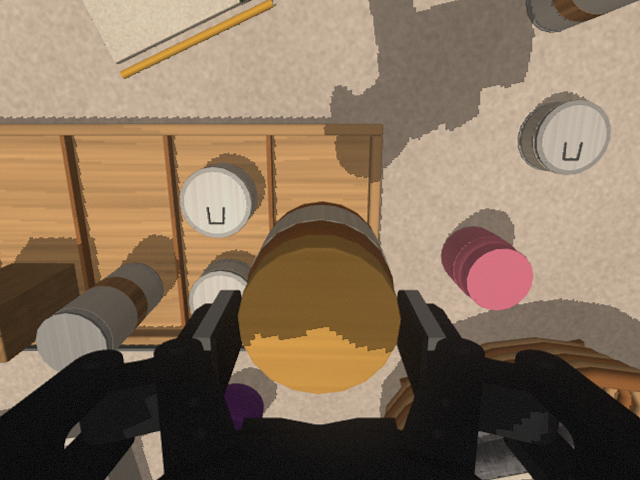

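The wrist view shows the jar held at (320,300), over its lane and clear of the rear tin at (218,202). I'll lower it gently.

>>> step_arm([
  [0,0.022,0.3,0],
  [0,0.022,0.7,0],
  [0,0.022,1,0],
  [0,0.022,1,0],
])

```text
time_s: 7.7
eef_pos: [584.6, 137.8, 134.5]
tool_rot: [-0.006, 0.077, 0.997, -0.001]
force: [-1.2, -0.0, -4.3]
finger_gap: 57.6
grip_force: 65.5
```

>>> step_arm([
  [0,0,0.3,0],
  [0,0,0.6,0],
  [0,0,0.85,0],
  [0,0,1,0],
  [0,0,1,0],
])

```text
time_s: 8.12
eef_pos: [587.2, 138.6, 59.2]
tool_rot: [-0.002, 0.077, 0.997, -0.001]
force: [-0.6, 0.1, -2.5]
finger_gap: 57.6
grip_force: 65.5
```

>>> step_arm([
  [0,0,0.1,0],
  [0,0,0.19,0],
  [0,0,0.25,0],
  [0,0,0.25,0],
  [0,0,0.25,0],
  [0,0,0.25,0],
  [0,0,0.25,0],
])

```text
time_s: 8.7
eef_pos: [589.5, 139.7, 42.4]
tool_rot: [0.001, 0.076, 0.997, 0.0]
force: [-0.1, 0.5, -3.1]
finger_gap: 57.7
grip_force: 65.5
```

>>> step_arm([
  [0,0,0.015,0],
  [0,0,0.03,0],
  [0,0,0.04,0],
  [0,0,0.04,0],
])

```text
time_s: 9.03
eef_pos: [588.8, 139.6, 38.2]
tool_rot: [-0.0, 0.076, 0.997, -0.0]
force: [0.0, 0.2, -3.0]
finger_gap: 57.6
grip_force: 65.5
```

>>> step_arm([
  [0,0,0.012,0],
  [0,0,0.025,0],
  [0,0,0.025,0],
  [0,0,0.025,0],
])

```text
time_s: 9.37
eef_pos: [588.9, 139.6, 36.3]
tool_rot: [-0.0, 0.076, 0.997, -0.0]
force: [-0.1, -0.0, -2.0]
finger_gap: 57.4
grip_force: 65.5
```

>>> step_arm([
  [0,0,0.012,0],
  [0,0,0.012,0],
  [0,0,0.012,0],
  [0,0,0.012,0],
])

```text
time_s: 9.7
eef_pos: [589.0, 139.6, 35.6]
tool_rot: [0.0, 0.076, 0.997, -0.0]
force: [0.5, -0.3, -1.7]
finger_gap: 57.4
grip_force: 65.5
```

>>> step_arm([
  [0,0,0.012,0],
  [0,0,0.012,0],
  [0,0,0.012,0],
  [0,0,0.012,0],
])

```text
time_s: 10.03
eef_pos: [589.5, 139.6, 35.4]
tool_rot: [0.0, 0.076, 0.997, 0.0]
force: [-1.5, 0.2, 3.9]
finger_gap: 57.6
grip_force: 66.2
```

Contact: the jar is down at the floor height I expected. I'll release it, lift, and go to the can.

>>> step_arm([
  [0,0,0,0],
  [0,0,0,0],
  [0,0,0,0],
  [0,0,0,0],
  [0,0,0,0],
], gripper=0.7)

```text
time_s: 10.45
eef_pos: [589.0, 139.6, 34.4]
tool_rot: [-0.0, 0.076, 0.997, 0.0]
force: [-0.0, -0.5, 0.7]
finger_gap: 72.7
grip_force: 0.0
```

>>> step_arm([
  [0,0,-0.15,0],
  [0,0,-0.4,0],
  [0,0,-0.7,0],
  [0,0,-1,0],
])

```text
time_s: 10.78
eef_pos: [588.7, 139.5, 115.8]
tool_rot: [-0.0, 0.076, 0.997, -0.0]
force: [0.4, 0.3, -0.2]
finger_gap: 72.8
grip_force: 0.0
```

>>> step_arm([
  [0,0,-0.5,0],
  [0,0,-1,0],
  [0,0,-1,0],
], gripper=1)

```text
time_s: 11.03
eef_pos: [594.2, 140.2, 206.7]
tool_rot: [0.009, 0.076, 0.997, 0.002]
force: [1.6, -0.3, 1.7]
finger_gap: 85.8
grip_force: 0.0
```

>>> step_arm([
  [0.73,0.853,0,0],
  [0.73,0.853,0,0],
  [0.73,0.853,0,0],
])

```text
time_s: 11.28
eef_pos: [539.4, 219.7, 195.9]
tool_rot: [0.0, 0.074, 0.997, 0.001]
force: [1.2, -0.0, -1.1]
finger_gap: 85.8
grip_force: 0.0
```

>>> step_arm([
  [0.73,0.853,0,0],
  [0.73,0.853,0,0],
  [0.73,0.853,0,0],
])

```text
time_s: 11.53
eef_pos: [491.6, 296.2, 195.4]
tool_rot: [-0.0, 0.074, 0.997, 0.001]
force: [-0.2, -0.5, 0.7]
finger_gap: 85.3
grip_force: 0.0
```

>>> step_arm([
  [0.73,0.853,0,0],
  [0.73,0.853,0,0],
  [0.73,0.853,0,0],
  [0.73,0.853,0,0],
  [0.73,0.853,0,0],
  [0.73,0.853,0,0],
])

```text
time_s: 12.03
eef_pos: [447.8, 367.4, 194.8]
tool_rot: [0.0, 0.077, 0.997, -0.0]
force: [0.3, 0.3, -0.2]
finger_gap: 85.4
grip_force: 0.0
```

```bash
python3 w.py wr3 446.6 367.4 115; python3 w.py t1 589 139.6 85 top;python3 w.py s1 589 139.6 85 scene
```

```text
t 12.0833 tcp [447.93 367.27 194.68] tray [-213.85  345.9 ] yaw of tool y 81.16897920396521 tilt [ 0. -0. -1.]
wr3 5020 circ 447.6119384765625 367.8761291503906 54.0001106262207 z 113.62365557613194 tray [-214.26  346.45] rect [447.35 368.02  52.85  53.13  79.16] raytray [-214.54  346.56]
t 12.1333 tcp [447.92 367.26 194.63] tray [-213.86  345.89] yaw of tool y 81.15735700669363 tilt [ 0. -0. -1.]
t1 387 circ 586.5491943359375 139.38034057617188 56.66200256347656 z 84.46191984329039 tray [-42.36 141.6 ] rect [586.62 139.27  55.28  54.19  45.42] raytray [-42.27 141.5 ]
t 12.1833 tcp [447.84 367.33 194.59] tray [-213.95  345.94] yaw of tool y 81.1567723826912 tilt [ 0. -0. -1.]
s1 478 circ 588.6077270507812 140.48361206054688 58.65293884277344 z 84.99271905118269 tray [-40.49 143.  ] rect [588.33 141.02  56.05  55.17  40.59] raytray [-40.84 143.49]
```

View pics/wr3.png

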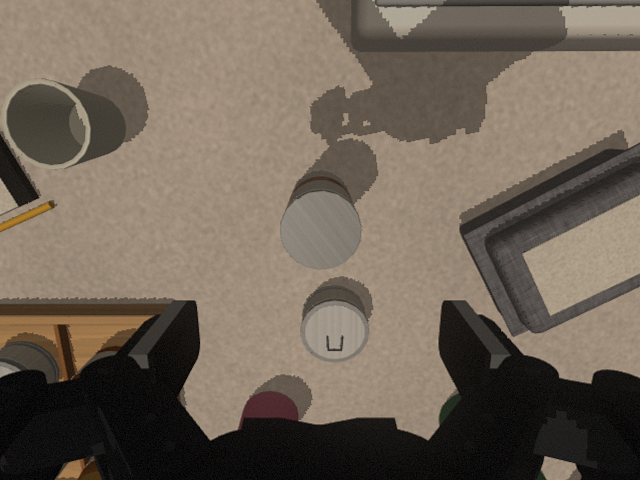

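The can top sits at (320,229) in the wrist view, 0.5 mm from the TCP, and the jar reads well placed in its lane. I'll pick the can up now.

>>> step_arm([
  [0,0,0.3,0],
  [0,0,0.6,0],
  [0,0,0.95,0],
  [0,0,0.95,0],
])

```text
time_s: 12.52
eef_pos: [443.9, 365.3, 112.1]
tool_rot: [-0.004, 0.077, 0.997, -0.003]
force: [-1.2, -0.8, -1.2]
finger_gap: 85.0
grip_force: 0.0
```

>>> step_arm([
  [0,0.005,0.25,0],
  [0,0.005,0.5,0],
  [0,0.005,0.75,0],
  [0,0.005,0.95,0],
  [0,0.005,0.95,0],
  [0,0.005,0.95,0],
  [0,0.005,0.95,0],
])

```text
time_s: 13.1
eef_pos: [448.4, 369.3, 44.6]
tool_rot: [0.001, 0.076, 0.997, 0.001]
force: [-0.8, -0.4, -0.4]
finger_gap: 85.2
grip_force: 0.0
```

>>> step_arm([
  [0,0,0,0],
  [0,0,0,0],
  [0,0,0,0],
  [0,0,0,0],
  [0,0,0,0],
  [0,0,0,0],
  [0,0,0,0],
  [0,0,0,0],
  [0,0,0,0],
  [0,0,0,0],
], gripper=-1)

```text
time_s: 13.93
eef_pos: [448.0, 369.3, 44.3]
tool_rot: [0.001, 0.076, 0.997, 0.0]
force: [0.9, -2.5, 5.6]
finger_gap: 52.7
grip_force: 62.7
```

```bash
python3 w.py wr4 446.6 367.4 115
```

```text
t 13.9833 tcp [448.08 369.31  44.37] tray [-214.01  347.94] yaw of tool y 81.27465170515701 tilt [ 0.  0. -1.]
wr4 23009 circ 441.08203125 369.67657470703125 79.55061340332031 z 113.7873871532079 tray [-220.99  347.25] rect [443.57 369.77  59.48  60.41  35.22] raytray [-218.54  347.71]
```

>>> step_arm([
  [0,0,-0.2,0],
  [0,0,-0.6,0],
  [0,0,-1,0],
  [0,0,-1,0],
])

```text
time_s: 14.32
eef_pos: [450.5, 371.3, 129.9]
tool_rot: [0.005, 0.076, 0.997, 0.004]
force: [1.5, 1.4, -0.8]
finger_gap: 53.0
grip_force: 63.4
```

>>> step_arm([
  [0,0,-0.4,0],
  [0,0,-0.8,0],
  [0,0,-1,0],
  [0,0,-1,0],
])

```text
time_s: 14.65
eef_pos: [449.0, 370.3, 207.2]
tool_rot: [0.003, 0.076, 0.997, 0.002]
force: [0.8, 0.9, -1.8]
finger_gap: 52.7
grip_force: 63.7
```

>>> step_arm([
  [-0.12,-0.3,-0.12,0],
  [-0.25,-0.6,-0.25,0],
  [-0.358,-0.826,-0.25,0],
])

```text
time_s: 14.9
eef_pos: [465.3, 298.1, 222.0]
tool_rot: [-0.0, 0.076, 0.997, -0.0]
force: [-0.6, -0.1, -1.0]
finger_gap: 52.5
grip_force: 64.2
```

>>> step_arm([
  [-0.18,-0.42,0,0],
  [-0.358,-0.826,0,0],
])

```text
time_s: 15.07
eef_pos: [482.5, 228.4, 219.7]
tool_rot: [-0.002, 0.075, 0.997, -0.001]
force: [1.9, 0.3, -2.6]
finger_gap: 52.6
grip_force: 64.2
```

>>> step_arm([
  [-0.18,-0.42,0,0],
  [-0.358,-0.826,0,0],
])

```text
time_s: 15.23
eef_pos: [500.7, 158.2, 219.5]
tool_rot: [-0.002, 0.076, 0.997, -0.0]
force: [1.1, 0.5, -3.1]
finger_gap: 52.8
grip_force: 64.2
```

>>> step_arm([
  [-0.18,-0.42,0,0],
  [-0.358,-0.826,0,0],
])

```text
time_s: 15.4
eef_pos: [519.0, 88.5, 219.5]
tool_rot: [-0.002, 0.076, 0.997, -0.0]
force: [1.6, 0.2, -1.8]
finger_gap: 52.7
grip_force: 64.2
```

>>> step_arm([
  [-0.18,-0.42,0,0],
  [-0.358,-0.826,0,0],
])

```text
time_s: 15.57
eef_pos: [537.3, 18.9, 219.5]
tool_rot: [-0.002, 0.076, 0.997, 0.0]
force: [1.1, 1.6, -1.7]
finger_gap: 52.6
grip_force: 64.2
```

>>> step_arm([
  [-0.15,-0.35,0,0],
  [-0.28,-0.65,0,0],
  [-0.358,-0.826,0,0],
  [-0.358,-0.826,0,0],
  [-0.358,-0.826,0,0],
  [-0.358,-0.826,0,0],
])

```text
time_s: 16.07
eef_pos: [556.1, -48.0, 221.4]
tool_rot: [-0.001, 0.076, 0.997, 0.001]
force: [-0.2, 0.6, -1.7]
finger_gap: 53.0
grip_force: 64.2
```

```bash
python3 w.py wr5 572 46 46
```

```text
t 16.1167 tcp [556.22 -47.76 221.77] tray [-44.03 -47.97] yaw of tool y 81.35378452873194 tilt [-0.  0. -1.]
wr5 3959 circ 572.7799072265625 46.24152755737305 63.91328430175781 z 44.93153360396363 tray [-41.88  47.45] rect [572.73  46.08  62.75  63.09  72.34] raytray [-41.9   47.28]
```

>>> step_arm([
  [-0.012,-0.008,0.3,0],
  [-0.012,-0.008,0.7,0],
  [-0.012,-0.008,1,0],
  [-0.012,-0.008,1,0],
])

```text
time_s: 16.45
eef_pos: [553.1, -47.5, 135.9]
tool_rot: [-0.006, 0.075, 0.997, 0.001]
force: [-1.7, -0.5, -3.5]
finger_gap: 53.0
grip_force: 64.2
```

>>> step_arm([
  [0,0,0.25,0],
  [0,0,0.5,0],
  [0,0,0.7,0],
  [0,0,0.87,0],
  [0,0,0.97,0],
  [0,0,1,0],
  [0,0,1,0],
  [0,0,1,0],
  [0,0,1,0],
])

```text
time_s: 17.2
eef_pos: [558.6, -50.0, 64.1]
tool_rot: [0.001, 0.076, 0.997, -0.0]
force: [0.4, 0.5, -1.6]
finger_gap: 53.0
grip_force: 64.2
```

>>> step_arm([
  [0,0,0.02,0],
  [0,0,0.04,0],
  [0,0,0.05,0],
  [0,0,0.05,0],
  [0,0,0.05,0],
])

```text
time_s: 17.62
eef_pos: [557.4, -49.8, 58.5]
tool_rot: [-0.0, 0.076, 0.997, 0.0]
force: [0.8, 0.3, -2.2]
finger_gap: 52.8
grip_force: 64.2
```

>>> step_arm([
  [0,0,0.02,0],
  [0,0,0.037,0],
  [0,0,0.037,0],
  [0,0,0.037,0],
])

```text
time_s: 17.95
eef_pos: [557.4, -49.8, 55.4]
tool_rot: [-0.0, 0.076, 0.997, 0.0]
force: [-0.8, 0.2, -2.3]
finger_gap: 52.6
grip_force: 64.2
```

>>> step_arm([
  [0,0,0.012,0],
  [0,0,0.012,0],
  [0,0,0.012,0],
  [0,0,0.012,0],
])

```text
time_s: 18.28
eef_pos: [557.6, -49.9, 54.7]
tool_rot: [0.0, 0.076, 0.997, 0.0]
force: [-0.2, 0.2, -1.4]
finger_gap: 52.6
grip_force: 64.2
```

>>> step_arm([
  [0,0,0.008,0],
  [0,0,0.008,0],
  [0,0,0.008,0],
  [0,0,0.008,0],
])

```text
time_s: 18.62
eef_pos: [557.8, -49.9, 54.4]
tool_rot: [0.0, 0.076, 0.997, -0.0]
force: [-0.3, 0.7, 0.3]
finger_gap: 52.6
grip_force: 64.5
```

>>> step_arm([
  [0,0,0.008,0],
  [0,0,0.008,0],
  [0,0,0.008,0],
  [0,0,0.008,0],
])

```text
time_s: 18.95
eef_pos: [558.0, -50.0, 54.4]
tool_rot: [0.0, 0.076, 0.997, -0.0]
force: [-2.0, 0.6, 5.6]
finger_gap: 52.4
grip_force: 64.8
```

>>> step_arm([
  [0,0,0,0],
  [0,0,0,0],
  [0,0,0,0],
  [0,0,0,0],
  [0,0,0,0],
], gripper=0.55)

```text
time_s: 19.37
eef_pos: [557.4, -49.8, 53.1]
tool_rot: [-0.0, 0.076, 0.997, 0.0]
force: [-0.1, 0.4, 0.6]
finger_gap: 66.1
grip_force: 0.0
```

>>> step_arm([
  [0,0,-0.15,0],
  [0,0,-0.4,0],
  [0,0,-0.7,0],
  [0,0,-1,0],
])

```text
time_s: 19.7
eef_pos: [557.2, -49.8, 134.6]
tool_rot: [-0.0, 0.076, 0.997, 0.0]
force: [-0.6, -0.9, -0.2]
finger_gap: 66.4
grip_force: 0.0
```

>>> step_arm([
  [0,0,-0.4,0],
  [0,0,-0.8,0],
  [0,0,-1,0],
  [0,0,-1,0],
], gripper=1)

```text
time_s: 20.03
eef_pos: [560.5, -50.5, 220.5]
tool_rot: [0.005, 0.076, 0.997, -0.001]
force: [0.8, -0.4, 1.0]
finger_gap: 85.5
grip_force: 0.0
```

>>> step_arm([
  [0.06,-0.4,0,0],
  [0.164,-0.842,0,0],
  [0.164,-0.842,0,0],
])

```text
time_s: 20.28
eef_pos: [532.4, -118.2, 212.7]
tool_rot: [-0.001, 0.078, 0.997, -0.001]
force: [0.5, 0.7, 0.4]
finger_gap: 85.3
grip_force: 0.0
```

>>> step_arm([
  [0.08,-0.42,0,0],
  [0.164,-0.842,0,0],
])

```text
time_s: 20.45
eef_pos: [510.6, -178.7, 212.5]
tool_rot: [-0.001, 0.075, 0.997, 0.0]
force: [1.0, -1.0, -0.4]
finger_gap: 85.2
grip_force: 0.0
```

>>> step_arm([
  [0.08,-0.42,0,0],
  [0.164,-0.842,0,0],
])

```text
time_s: 20.62
eef_pos: [487.1, -244.2, 212.5]
tool_rot: [-0.0, 0.076, 0.997, 0.0]
force: [0.4, -0.3, 0.7]
finger_gap: 85.6
grip_force: 0.0
```

>>> step_arm([
  [0.08,-0.42,0,0],
  [0.164,-0.842,0,0],
])

```text
time_s: 20.78
eef_pos: [463.8, -309.0, 212.5]
tool_rot: [-0.0, 0.076, 0.997, 0.001]
force: [1.2, 0.2, -0.8]
finger_gap: 85.3
grip_force: 0.0
```

>>> step_arm([
  [0.08,-0.42,0,-0.035],
  [0.164,-0.842,0,-0.07],
  [0.164,-0.842,0,-0.105],
  [0.164,-0.842,0,-0.14],
  [0.164,-0.842,0,-0.162],
  [0.164,-0.842,0,-0.162],
  [0.164,-0.842,0,-0.162],
  [0.164,-0.842,0,-0.162],
])

```text
time_s: 21.45
eef_pos: [441.6, -372.3, 212.9]
tool_rot: [-0.0, -0.177, 0.984, 0.0]
force: [0.2, -0.3, -0.4]
finger_gap: 85.7
grip_force: 0.0
```

```bash
python3 w.py wr6 442 -373 105;  python3 w.py t2 557.5 -49.9 125 top;python3 w.py s2 557.5 -49.9 125 scene; python3 -c "
from station import ctrl;print(ctrl.sense()['q'])"
```

```text
t 21.5 tcp [ 441.65 -372.38  213.05] tray [-108.18 -386.18] yaw of tool y 110.38225098827823 tilt [-0.  0. -1.]
wr6 5700 circ 442.76373291015625 -374.06591796875 78.42790222167969 z 103.69463631366443 tray [-106.82 -387.68] rect [ 442.67 -374.08   48.16   64.     20.16] raytray [-106.91 -387.72]
t 21.55 tcp [ 441.69 -372.41  213.18] tray [-108.13 -386.21] yaw of tool y 110.40135972536571 tilt [-0.  0. -1.]
t2 385 circ 556.16650390625 -51.97993850708008 53.74828338623047 z 124.70057101992552 tray [-43.44 -52.15] rect [556.35 -52.19  52.36  50.34  89.96] raytray [-43.23 -52.33]
t 21.6 tcp [ 441.68 -372.5   213.29] tray [-108.13 -386.3 ] yaw of tool y 110.41045168710502 tilt [-0.  0. -1.]
s2 349 circ 557.758544921875 -50.57593536376953 56.20726776123047 z 125.19386500735504 tray [-42.08 -50.52] rect [558.98 -51.4   52.91  53.26  20.48] raytray [-40.75 -51.15]
[-8.29424912e-01 -6.78388836e-02  1.70681791e+00  2.23374782e-05
  1.50279235e+00 -2.75645235e+00]
```

View pics/wr6.png

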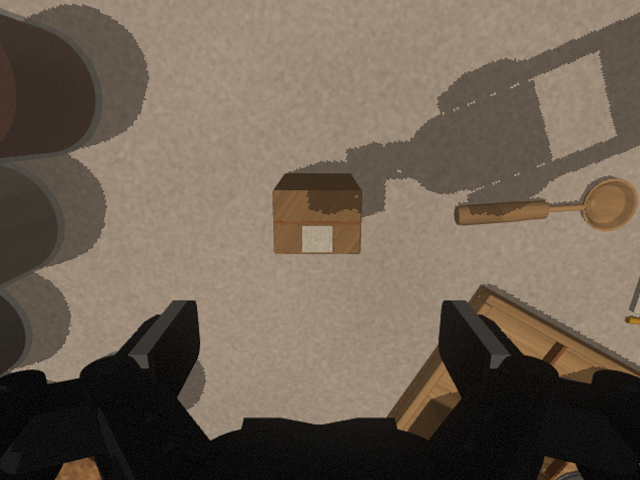

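The wrist view has the carton at (317,215), square with the tool, label toward the front. The can placing reads (-42,-51) in the tray, in line with the front can. Now I'll pick up the carton.

>>> step_arm([
  [0,-0.024,0.3,0],
  [0,-0.024,0.6,0],
  [0,-0.024,1,0],
  [0,-0.024,1,0],
])

```text
time_s: 21.93
eef_pos: [439.2, -371.1, 126.2]
tool_rot: [-0.003, -0.177, 0.984, 0.005]
force: [0.4, 1.6, -1.7]
finger_gap: 85.4
grip_force: 0.0
```

>>> step_arm([
  [0,0,0.25,0],
  [0,0,0.5,0],
  [0,0,0.75,0],
  [0,0,0.95,0],
  [0,0,1,0],
  [0,0,1,0],
])

```text
time_s: 22.43
eef_pos: [441.9, -374.1, 53.0]
tool_rot: [-0.001, -0.177, 0.984, 0.001]
force: [0.3, 0.4, -0.2]
finger_gap: 85.2
grip_force: 0.0
```

>>> step_arm([
  [0,0,0.08,0],
  [0,0,0.15,0],
  [0,0,0.15,0],
  [0,0,0.15,0],
])

```text
time_s: 22.77
eef_pos: [442.4, -374.7, 41.7]
tool_rot: [0.0, -0.177, 0.984, -0.0]
force: [0.3, 0.4, 0.2]
finger_gap: 85.5
grip_force: 0.0
```

>>> step_arm([
  [0,0,0,0],
  [0,0,0,0],
  [0,0,0,0],
  [0,0,0,0],
  [0,0,0,0],
  [0,0,0,0],
  [0,0,0,0],
  [0,0,0,0],
  [0,0,0,0],
  [0,0,0,0],
], gripper=-1)

```text
time_s: 23.6
eef_pos: [442.8, -375.0, 42.3]
tool_rot: [0.0, -0.177, 0.984, -0.001]
force: [-0.5, 0.9, 5.9]
finger_gap: 62.8
grip_force: 66.7
```

```bash
python3 w.py wr7 442 -373 105; python3 fit.py >/dev/null; python3 - <<'E'
from h import *
# front carton yaw from saved first views: top face rect with tight z
for n in('top','scene'):
    P=cloud(dict(np.load(f'/tmp/{n}.npz'))).reshape(-1,3)
    k=(np.hypot(P[:,0]-633.5,P[:,1]+153)<50)&(P[:,2]>80)
    rr=cv2.minAreaRect(P[k][:,:2].astype(np.float32)); print(n,rr)
E
```

```text
t 23.65 tcp [ 442.77 -375.02   42.33] tray [-106.67 -388.63] yaw of tool y 110.43297404426599 tilt [ 0. -0. -1.]
wr7 28858 circ 436.89892578125 -377.8104248046875 90.63529205322266 z 104.04285074691202 tray [-112.05 -392.27] rect [ 443.63 -375.35   49.67   90.63   20.05] raytray [-105.77 -388.83]
top ((632.6105346679688, -153.93240356445312), (64.20187377929688, 49.010982513427734), 80.97000122070312)
scene ((634.9963989257812, -152.3455352783203), (67.61028289794922, 52.69187545776367), 82.59048461914062)
```

>>> step_arm([
  [0,0,-0.2,0],
  [0,0,-0.6,0],
  [0,0,-1,0],
  [0,0,-1,0],
])

```text
time_s: 23.98
eef_pos: [445.0, -377.7, 128.3]
tool_rot: [0.003, -0.177, 0.984, -0.005]
force: [1.0, -1.3, 1.4]
finger_gap: 63.3
grip_force: 66.2
```

>>> step_arm([
  [0,0,-0.4,0],
  [0,0,-0.8,0],
  [0,0,-1,0],
  [0,0,-1,0],
])

```text
time_s: 24.32
eef_pos: [443.9, -376.5, 205.9]
tool_rot: [0.002, -0.177, 0.984, -0.003]
force: [1.1, -1.1, 0.6]
finger_gap: 63.0
grip_force: 66.3
```

>>> step_arm([
  [0,0,-0.1,0.035],
  [0,0,-0.25,0.07],
  [0,0,-0.25,0.105],
  [0,0,-0.25,0.14],
  [0,0,-0.25,0.162],
  [0,0,-0.25,0.162],
  [0,0,-0.25,0.162],
])

```text
time_s: 24.9
eef_pos: [441.5, -373.9, 218.9]
tool_rot: [-0.001, 0.075, 0.997, 0.001]
force: [0.8, -0.3, -1.1]
finger_gap: 62.8
grip_force: 66.3
```

>>> step_arm([
  [-0.06,0.25,0,0],
  [-0.13,0.55,0,0],
  [-0.196,0.775,0,0],
])

```text
time_s: 25.15
eef_pos: [467.0, -314.4, 219.9]
tool_rot: [-0.001, 0.075, 0.997, 0.001]
force: [-0.2, -1.2, -0.8]
finger_gap: 62.8
grip_force: 66.4
```

>>> step_arm([
  [-0.1,0.4,0,0],
  [-0.196,0.775,0,0],
])

```text
time_s: 25.32
eef_pos: [491.9, -255.6, 220.0]
tool_rot: [-0.001, 0.076, 0.997, 0.0]
force: [0.6, -0.1, -0.9]
finger_gap: 63.0
grip_force: 66.4
```

>>> step_arm([
  [-0.1,0.4,0,0],
  [-0.196,0.775,0,0],
])

```text
time_s: 25.48
eef_pos: [516.9, -196.2, 220.1]
tool_rot: [-0.001, 0.075, 0.997, 0.0]
force: [1.1, -0.4, -1.1]
finger_gap: 63.0
grip_force: 66.4
```

>>> step_arm([
  [-0.08,0.35,0,0],
  [-0.15,0.62,0,0],
  [-0.196,0.775,0,0],
  [-0.196,0.775,0,0],
  [-0.196,0.775,0,0],
  [-0.196,0.775,0,0],
])

```text
time_s: 25.98
eef_pos: [541.5, -139.8, 220.9]
tool_rot: [-0.0, 0.076, 0.997, -0.0]
force: [0.6, -0.1, -1.8]
finger_gap: 62.9
grip_force: 66.4
```

```bash
python3 w.py wr8 557.5 -51 125
```

```text
t 26.0333 tcp [ 541.47 -140.01  221.02] tray [ -44.66 -141.4 ] yaw of tool y 81.21745638944799 tilt [-0. -0. -1.]
wr8 4504 circ 558.0783081054688 -51.56275939941406 54.35118865966797 z 123.65436739922112 tray [-41.62 -51.45] rect [558.   -51.51  53.18  53.1   86.27] raytray [-41.71 -51.41]
```

View pics/wr8.png

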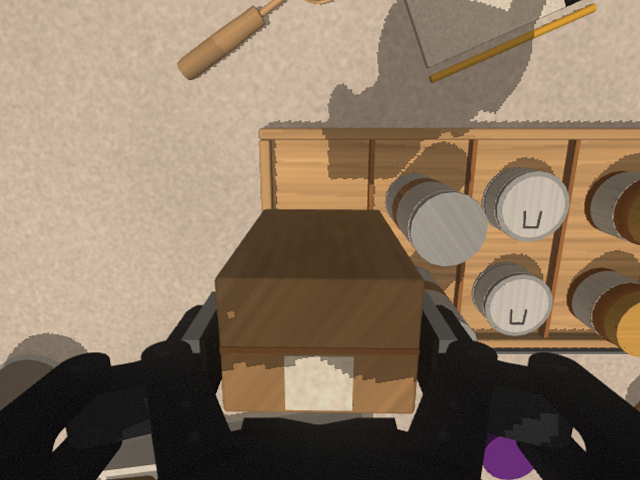

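The carton is held square at (320,310) over its lane, and the placed can, tins and jars stand in order. I'll lower it.

>>> step_arm([
  [0,0.012,0.3,0],
  [0,0.012,0.7,0],
  [0,0.012,1,0],
  [0,0.012,1,0],
])

```text
time_s: 26.37
eef_pos: [537.7, -137.7, 134.8]
tool_rot: [-0.005, 0.077, 0.997, 0.002]
force: [-1.4, 0.8, -2.1]
finger_gap: 63.3
grip_force: 66.3
```

>>> step_arm([
  [0,0,0.25,0],
  [0,0,0.5,0],
  [0,0,0.7,0],
  [0,0,0.87,0],
  [0,0,0.97,0],
  [0,0,1,0],
  [0,0,1,0],
  [0,0,1,0],
  [0,0,1,0],
])

```text
time_s: 27.12
eef_pos: [543.0, -138.5, 62.8]
tool_rot: [0.001, 0.076, 0.997, -0.0]
force: [0.7, 0.1, -1.0]
finger_gap: 62.9
grip_force: 66.4
```

>>> step_arm([
  [0,0,0.02,0],
  [0,0,0.04,0],
  [0,0,0.06,0],
  [0,0,0.06,0],
  [0,0,0.06,0],
  [0,0,0.06,0],
])

```text
time_s: 27.62
eef_pos: [542.0, -138.0, 56.5]
tool_rot: [-0.0, 0.076, 0.997, 0.0]
force: [0.6, 0.3, -0.9]
finger_gap: 62.8
grip_force: 66.4
```

>>> step_arm([
  [0,0,0.012,0],
  [0,0,0.025,0],
  [0,0,0.025,0],
  [0,0,0.025,0],
  [0,0,0.025,0],
])

```text
time_s: 28.03
eef_pos: [542.0, -138.0, 54.6]
tool_rot: [-0.0, 0.076, 0.997, 0.0]
force: [-0.3, -0.0, -0.9]
finger_gap: 62.7
grip_force: 66.4
```

>>> step_arm([
  [0,0,0.012,0],
  [0,0,0.019,0],
  [0,0,0.019,0],
  [0,0,0.019,0],
])

```text
time_s: 28.37
eef_pos: [542.0, -138.0, 53.0]
tool_rot: [-0.0, 0.076, 0.997, 0.0]
force: [-0.4, 0.8, -0.6]
finger_gap: 62.8
grip_force: 66.4
```

>>> step_arm([
  [0,0,0.008,0],
  [0,0,0.008,0],
  [0,0,0.008,0],
  [0,0,0.008,0],
])

```text
time_s: 28.7
eef_pos: [542.0, -138.0, 52.4]
tool_rot: [0.0, 0.076, 0.997, -0.0]
force: [0.2, -0.4, -0.8]
finger_gap: 63.2
grip_force: 66.5
```

>>> step_arm([
  [0,0,0.008,0],
  [0,0,0.008,0],
  [0,0,0.008,0],
  [0,0,0.008,0],
])

```text
time_s: 29.03
eef_pos: [542.3, -138.0, 52.4]
tool_rot: [0.0, 0.076, 0.997, -0.0]
force: [-1.7, 1.8, 4.2]
finger_gap: 62.7
grip_force: 67.0
```

>>> step_arm([
  [0,0,0,0],
  [0,0,0,0],
  [0,0,0,0],
  [0,0,0,0],
  [0,0,0,0],
], gripper=0.72)

```text
time_s: 29.45
eef_pos: [541.9, -138.0, 51.6]
tool_rot: [-0.0, 0.076, 0.997, 0.0]
force: [0.4, -0.7, 0.0]
finger_gap: 74.0
grip_force: 0.0
```

>>> step_arm([
  [0,0,-0.15,0],
  [0,0,-0.4,0],
  [0,0,-0.7,0],
  [0,0,-1,0],
])

```text
time_s: 29.78
eef_pos: [541.7, -137.9, 133.0]
tool_rot: [-0.0, 0.076, 0.997, 0.0]
force: [0.3, -0.0, -0.2]
finger_gap: 73.6
grip_force: 0.0
```

>>> step_arm([
  [0,0,-0.4,0],
  [0,0,-0.8,0],
  [0,0,-1,0],
  [0,0,-1,0],
], gripper=1)

```text
time_s: 30.12
eef_pos: [544.9, -139.1, 219.0]
tool_rot: [0.005, 0.076, 0.997, -0.002]
force: [0.4, 0.5, 0.5]
finger_gap: 85.5
grip_force: 0.0
```

>>> step_arm([
  [0.05,0.45,0,0],
  [0.095,0.889,0,0],
  [0.095,0.889,0,0],
])

```text
time_s: 30.37
eef_pos: [544.8, -62.1, 211.1]
tool_rot: [-0.001, 0.074, 0.997, 0.001]
force: [0.8, -0.3, -1.0]
finger_gap: 85.2
grip_force: 0.0
```

>>> step_arm([
  [0.05,0.45,0,0],
  [0.095,0.889,0,0],
])

```text
time_s: 30.53
eef_pos: [548.0, 5.0, 210.9]
tool_rot: [-0.001, 0.077, 0.997, -0.0]
force: [0.3, 0.6, 0.3]
finger_gap: 85.6
grip_force: 0.0
```

>>> step_arm([
  [0.05,0.45,0,0],
  [0.095,0.889,0,0],
])

```text
time_s: 30.7
eef_pos: [551.2, 77.5, 210.9]
tool_rot: [-0.001, 0.076, 0.997, -0.0]
force: [1.5, -0.5, -0.3]
finger_gap: 85.5
grip_force: 0.0
```

>>> step_arm([
  [0.05,0.45,0,0],
  [0.095,0.889,0,0],
])

```text
time_s: 30.87
eef_pos: [554.5, 149.1, 210.9]
tool_rot: [-0.001, 0.076, 0.997, -0.0]
force: [1.1, -0.4, 0.5]
finger_gap: 85.2
grip_force: 0.0
```

>>> step_arm([
  [0.05,0.45,0,0],
  [0.095,0.889,0,0],
])

```text
time_s: 31.03
eef_pos: [557.8, 220.6, 210.9]
tool_rot: [-0.001, 0.076, 0.997, -0.0]
force: [0.4, -0.6, 0.3]
finger_gap: 85.6
grip_force: 0.0
```

>>> step_arm([
  [0.05,0.45,0,0],
  [0.095,0.889,0,0],
])

```text
time_s: 31.2
eef_pos: [561.2, 292.0, 210.8]
tool_rot: [-0.001, 0.076, 0.997, -0.0]
force: [-0.4, -0.1, 0.3]
finger_gap: 85.7
grip_force: 0.0
```

>>> step_arm([
  [0.05,0.4,0,0],
  [0.08,0.7,0,0],
  [0.095,0.889,0,0],
  [0.095,0.889,0,0],
  [0.095,0.889,0,0],
  [0.095,0.889,0,0],
])

```text
time_s: 31.7
eef_pos: [565.1, 360.8, 211.3]
tool_rot: [-0.0, 0.077, 0.997, -0.001]
force: [-0.4, 0.4, -0.3]
finger_gap: 85.4
grip_force: 0.0
```

```bash
python3 w.py wr9 564.7 361.9 36;  python3 w.py t3 542 -138 115 top;python3 w.py s3 542 -138 115 scene; python3 w.py s4 572 46 46 scene;python3 w.py t4 572 46 46 top; python3 w.py t4b 633 -153 115 top|tail -1
```

```text
t 31.75 tcp [565.21 360.68 211.57] tray [-96.93 357.13] yaw of tool y 81.1946646003616 tilt [-0. -0. -1.]
wr9 3953 circ 565.4334716796875 363.2569274902344 63.77238082885742 z 34.85637161171974 tray [-97.09 359.71] rect [565.36 363.13  62.57  62.63  36.28] raytray [-97.14 359.58]
t 31.8 tcp [565.26 360.65 211.74] tray [-96.87 357.11] yaw of tool y 81.17898919603631 tilt [-0. -0. -1.]
t3 520 circ 541.6737060546875 -137.7802734375 76.56584167480469 z 114.84110496350115 tray [ -44.79 -139.16] rect [ 541.41 -138.1    63.96   48.08   81.18] raytray [ -45.   -139.52]
t 31.85 tcp [565.29 360.78 211.87] tray [-96.86 357.24] yaw of tool y 81.18027707573657 tilt [ 0. -0. -1.]
s3 443 circ 543.7083740234375 -136.88204956054688 76.63865661621094 z 115.28678974034295 tray [ -42.92 -137.96] rect [ 542.93 -137.39   67.97   51.38   79.55] raytray [ -43.61 -138.58]
t 31.9 tcp [565.28 360.92 211.96] tray [-96.9  357.38] yaw of tool y 81.18415121933562 tilt [ 0. -0. -1.]
s4 510 circ 572.5300903320312 47.57630920410156 66.88697814941406 z 46.37890256465607 tray [-42.33  48.73] rect [572.82  47.23  64.15  61.56  17.16] raytray [-41.98  48.43]
t 31.95 tcp [565.24 361.14 211.97] tray [-96.97 357.59] yaw of tool y 81.19816077037343 tilt [ 0. -0. -1.]
t4 449 circ 571.0185546875 45.53208923339844 63.14735794067383 z 45.90198190012882 tray [-43.51  46.49] rect [571.18  45.72  59.65  59.17   0.31] raytray [-43.38  46.69]
t4b 492 circ 632.4813232421875 -154.3843536376953 78.40691375732422 z 114.82123384700458 tray [  47.48 -141.83] rect [ 632.75 -154.02   64.     48.46   80.83] raytray [  47.69 -141.43]
```

The carton is placed at (-44,-139), squared to within about 0.4° of the front one. Next is the new tin.

>>> step_arm([
  [0,0.019,0.3,0],
  [0,0.019,0.6,0],
  [0,0.019,1,0],
  [0,0.019,1,0],
])

```text
time_s: 32.33
eef_pos: [561.2, 361.2, 124.1]
tool_rot: [-0.005, 0.076, 0.997, -0.003]
force: [-0.3, -1.3, -1.3]
finger_gap: 85.7
grip_force: 0.0
```

>>> step_arm([
  [0,0,0.25,0],
  [0,0,0.5,0],
  [0,0,0.75,0],
  [0,0,0.95,0],
  [0,0,1,0],
  [0,0,1,0],
  [0,0,1,0],
  [0,0,1,0],
])

```text
time_s: 33.0
eef_pos: [566.6, 364.2, 54.2]
tool_rot: [0.001, 0.076, 0.997, 0.001]
force: [-0.8, -0.2, 0.4]
finger_gap: 85.5
grip_force: 0.0
```

>>> step_arm([
  [0,0,0.15,0],
  [0,0,0.3,0],
  [0,0,0.42,0],
  [0,0,0.52,0],
  [0,0,0.55,0],
  [0,0,0.55,0],
  [0,0,0.55,0],
  [0,0,0.55,0],
])

```text
time_s: 33.67
eef_pos: [565.7, 363.8, 8.3]
tool_rot: [0.0, 0.076, 0.997, 0.0]
force: [-0.6, 0.4, 0.2]
finger_gap: 85.4
grip_force: 0.0
```

```bash
python3 -c "
from w import *
s=ctrl.sense();print(s['eef_pos'],tr(s['eef_pos']),s['force'])"
```

```text
[565.68 363.85   8.34] [-96.94 360.33] [-0.56  0.44  0.17]
```

>>> step_arm([
  [0,-0.005,0.035,0],
  [0,-0.005,0.065,0],
  [0,-0.005,0.065,0],
  [0,-0.005,0.065,0],
])

```text
time_s: 34.0
eef_pos: [565.0, 363.1, 2.4]
tool_rot: [-0.0, 0.076, 0.997, -0.0]
force: [0.4, -0.5, 0.9]
finger_gap: 85.3
grip_force: 0.0
```

>>> step_arm([
  [0,0,0,0],
  [0,0,0,0],
  [0,0,0,0],
  [0,0,0,0],
  [0,0,0,0],
  [0,0,0,0],
  [0,0,0,0],
  [0,0,0,0],
  [0,0,0,0],
  [0,0,0,0],
], gripper=-1)

```text
time_s: 34.83
eef_pos: [565.1, 363.2, 2.5]
tool_rot: [-0.0, 0.076, 0.997, -0.0]
force: [-0.6, -1.3, -0.5]
finger_gap: 0.3
grip_force: 0.0
```

>>> step_arm([
  [0,0,-0.2,0],
  [0,0,-0.6,0],
  [0,0,-1,0],
  [0,0,-1,0],
])

```text
time_s: 35.17
eef_pos: [569.6, 365.5, 91.0]
tool_rot: [0.005, 0.076, 0.997, 0.003]
force: [1.2, 0.9, 2.3]
finger_gap: 0.3
grip_force: 0.0
```

>>> step_arm([
  [0,0,-0.4,0],
  [0,0,-0.8,0],
  [0,0,-1,0],
  [0,0,-1,0],
  [0,0,-1,0],
  [0,0,-1,0],
])

```text
time_s: 35.67
eef_pos: [564.4, 362.8, 160.8]
tool_rot: [-0.001, 0.076, 0.997, -0.001]
force: [-0.3, -0.4, -0.2]
finger_gap: -0.2
grip_force: 0.0
```

```bash
python3 -c "
from w import *
s=ctrl.sense();print(s['eef_pos'],tr(s['eef_pos']),s['force'])"
```

```text
[564.38 362.84 160.83] [-98.07 359.14] [-0.27 -0.41 -0.19]
```

The fingers closed on nothing, so I'll look.

```bash
python3 w.py wr10 564.7 361.9 36; python3 w.py t5 564.7 361.9 36 top;  python3 w.py s5 564.7 361.9 36 scene
```

```text
t 35.7167 tcp [564.01 362.63 160.04] tray [-98.41 358.88] yaw of tool y 81.27197469457731 tilt [-0. -0. -1.]
wr10 5254 circ 565.4903564453125 363.19866943359375 63.82858657836914 z 34.86201381205737 tray [-97.03 359.66] rect [565.49 363.2   62.9   62.9   17.59] raytray [-97.03 359.66]
t 35.7667 tcp [563.94 362.6  159.83] tray [-98.47 358.84] yaw of tool y 81.2718605630569 tilt [-0. -0. -1.]
t5 430 circ 563.76025390625 361.9120178222656 63.454750061035156 z 35.73920621526145 tray [-98.54 358.13] rect [563.76 361.74  62.38  60.25  89.88] raytray [-98.52 357.96]
t 35.8167 tcp [564.02 362.64 159.97] tray [-98.39 358.89] yaw of tool y 81.2710528082074 tilt [-0. -0. -1.]
s5 665 circ 564.9547119140625 364.50177001953125 66.46409606933594 z 36.191004149033574 tray [-97.76 360.87] rect [564.78 363.3   63.23  62.91  35.87] raytray [-97.74 359.65]
```

View pics/wr10.png

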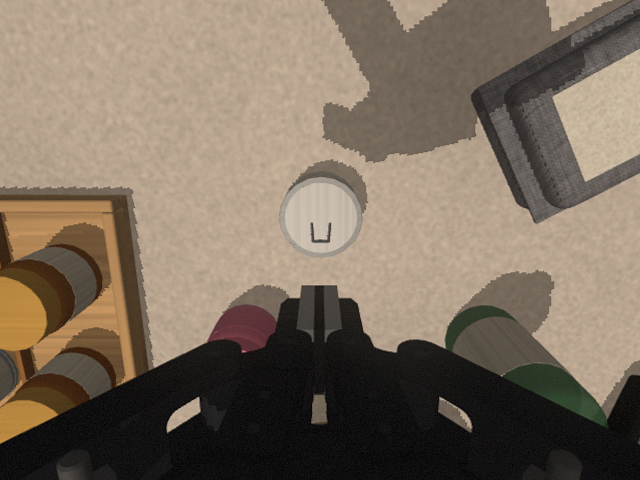

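View pics/s5.png

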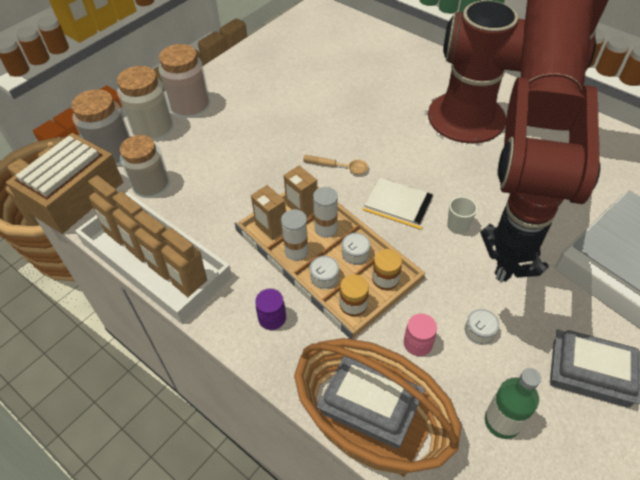

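The tin is untouched at (320,215), and the rest of the scene is fine with all the tray stock standing. I'll retry, closing in stages and watching each one.

>>> step_arm([
  [0,0.005,0,0],
  [0,0.005,0,0],
  [0,0.005,0.2,0],
  [0,0.005,0.5,0],
  [0,0.005,0.8,0],
  [0,0.005,1,0],
  [0,0.005,1,0],
], gripper=1)

```text
time_s: 36.4
eef_pos: [562.0, 362.0, 76.9]
tool_rot: [-0.004, 0.076, 0.997, -0.002]
force: [0.0, -0.5, -1.2]
finger_gap: 83.1
grip_force: 0.0
```

>>> step_arm([
  [0,0,0.25,0],
  [0,0,0.5,0],
  [0,0,0.7,0],
  [0,0,0.85,0],
  [0,0,0.93,0],
  [0,0,0.93,0],
  [0,0,0.93,0],
  [0,0,0.93,0],
])

```text
time_s: 37.07
eef_pos: [566.3, 364.2, 9.8]
tool_rot: [0.001, 0.076, 0.997, 0.001]
force: [-0.1, 0.5, -0.2]
finger_gap: 85.2
grip_force: 0.0
```

>>> step_arm([
  [0,0,0,0],
  [0,0,0,0],
  [0,0,0,0],
  [0,0,0,0],
], gripper=0.4)

```text
time_s: 37.4
eef_pos: [565.5, 363.7, 8.6]
tool_rot: [0.0, 0.076, 0.997, 0.0]
force: [-0.3, 0.2, 0.6]
finger_gap: 59.7
grip_force: 0.0
```

```bash
python3 - <<'E'
from w import *
look('wr11',565.4,363.2,36)
s=snap('scene');P=cloud(s);cv2.imwrite('pics/s6.png',cv2.resize(s['frame'][200:400,380:620,::-1],(720,600),interpolation=cv2.INTER_CUBIC))
s=ctrl.sense();print(s['force'],s['finger_gap'],s['grip_force'])
E
```

```text
t 37.45 tcp [565.33 363.68   8.49] tray [-97.26 360.11] yaw of tool y 81.26825232168113 tilt [ 0.  0. -1.]
wr11 18119 circ 565.7717895507812 363.60736083984375 64.63316345214844 z 34.88384536394557 tray [-96.81 360.11] rect [565.57 363.25  62.91  63.7   72.01] raytray [-96.96 359.72]
[-0.19 -0.06  0.7 ] 59.70388327816866 0.0
```

View pics/s6.png

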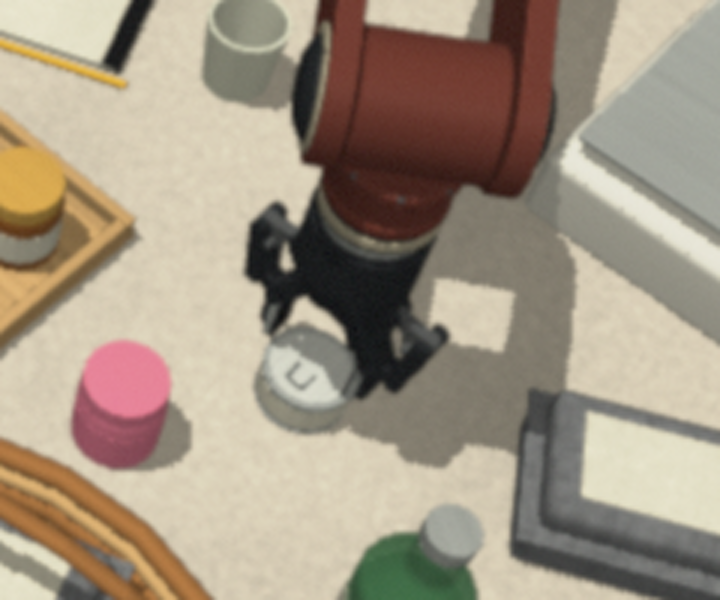

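```bash
python3 - <<'E'
from h import *
s=dict(np.load('/tmp/w.npz'));P=cloud(s)
im=s['frame'][...,::-1].copy()
cv2.imwrite('pics/wr11b.png',im)
# lowest gripper points: dark pixels near tool
st=ctrl.sense()
d=P-np.array(st['eef_pos']); dark=im.max(2)<60
k=dark&(np.abs(d[...,0])<60)&(np.abs(d[...,1])<70)&(P[...,2]<80)
Q=P[k]; print(len(Q), np.percentile(Q[:,2],[0,1,5,20]))
for y0 in range(-70,70,10):
    q=Q[(Q[:,1]-st['eef_pos'][1]>=y0)&(Q[:,1]-st['eef_pos'][1]<y0+10)]
    if len(q): print(y0,len(q),q[:,2].min().round(1),q[:,0].mean().round(1))
E
```

```text
4312 [34.8769298  36.14496832 49.42530151 56.67247486]
-50 185 53.8 552.3
-40 983 45.3 562.7
-30 978 46.0 554.5
-10 49 34.9 577.7
0 32 35.0 577.6
20 1070 47.2 572.1
30 675 48.2 561.4
40 340 52.2 565.1
```

View pics/wr11b.png

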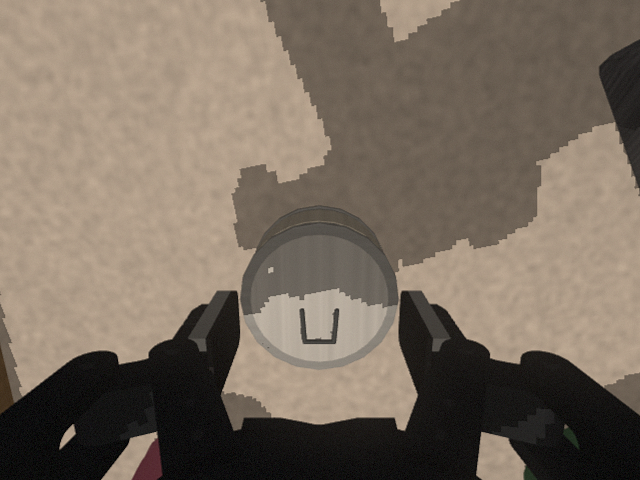

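```bash
python3 - <<'E'
from h import *
np.set_printoptions(precision=1,suppress=True)
s=dict(np.load('/tmp/w.npz'));P=cloud(s)
print('eye',s['eye'])
for v in (293,297,305,320,340,360,380):
    print(v,[ (u,P[v,u]) for u in (222,230,236,402,408,416)])
E
```

```text
eye [498.3 373.6 183.5]
293 [(222, array([549.6, 331.5,  52.7])), (230, array([550.2, 334.1,  52.2])), (236, array([552.1, 335.1,  48.2])), (402, array([560.7, 394.3,  49.4])), (408, array([559.5, 395.9,  52.7])), (416, array([559.9, 398.6,  52.8]))]
297 [(222, array([549.5, 332.4,  56.5])), (230, array([549.9, 335.1,  56.4])), (236, array([553.4, 334.9,  48.7])), (402, array([561.8, 394. ,  50.5])), (408, array([559.2, 395.1,  56.5])), (416, array([559.9, 397.9,  56. ]))]
305 [(222, array([550.6, 333.2,  60.8])), (230, array([552. , 335.1,  58.4])), (236, array([556.6, 334.2,  48.5])), (402, array([565.2, 393.8,  49.7])), (408, array([560.1, 394.1,  60.7])), (416, array([559.6, 396.4,  62.4]))]
320 [(222, array([552. , 334.8,  69. ])), (230, array([556.6, 334.5,  60.3])), (236, array([561.1, 333.8,  51.3])), (402, array([569.8, 392.8,  52.3])), (408, array([565.4, 393.5,  61. ])), (416, array([560.4, 394.4,  70.7]))]
340 [(222, array([557.6, 334.1,  71.5])), (230, array([563.5, 333.2,  61.2])), (236, array([568.5, 332.4,  52.3])), (402, array([576.1, 391.6,  55.1])), (408, array([572.2, 392.7,  62. ])), (416, array([566.8, 393.6,  71.6]))]
360 [(222, array([563.2, 333.4,  73.7])), (230, array([569.7, 332.3,  63.4])), (236, array([608.4, 313.3,  -0.9])), (402, array([621.7, 398.4,  -1. ])), (408, array([579. , 391.8,  63.3])), (416, array([571.9, 392.5,  74.5]))]
380 [(222, array([569.6, 332.2,  74.5])), (230, array([619.9, 307.6,  -1.3])), (236, array([620.6, 310.5,  -1.7])), (402, array([633.4, 397.2,  -0.8])), (408, array([634. , 400.3,  -0.9])), (416, array([577.7, 391.6,  76.1]))]
```

The wrist depth puts the pad tips at about 48 mm while the TCP reads 8.5, so the fingertips sit roughly 39 mm above the reported TCP. The first close therefore passed over the 36 mm tin. Before going lower I'll check the gripper body's extents.

```bash
python3 - <<'E'
from w import *
s=dict(np.load('/tmp/w.npz'));P=cloud(s);st=ctrl.sense();tcp=np.array(st['eef_pos'])
im=s['frame']; v,u=np.mgrid[:480,:640]
d=np.linalg.norm(P-s['eye'],axis=-1)
Q=P[(s['depth']>0)&(P[...,2]>39)&(v>280)]
q=(Q[:,:2]-tcp[:2])@AX.T; z=Q[:,2]-tcp[2]
for lo in range(30,200,10):
    k=(z>=lo)&(z<lo+10)&(abs(q[:,1])<120)&(abs(q[:,0])<80)
    if k.sum()>5: print(lo,k.sum(),'x',q[k,0].min(),q[k,0].max(),'y',q[k,1].min(),q[k,1].max(),'inner|y|',abs(q[k,1]).min())
E
```

```text
30 132 x -9.941093208038275 10.390595578620493 y -33.03509650485071 29.813063178448402 inner|y| 29.282377597580904
40 1254 x -11.275391203748786 11.791415131582955 y -43.907807482501 43.01954082375321 inner|y| 29.074878905857272
50 1800 x -11.36269691206686 11.964959684978442 y -43.91116629633871 43.371368469018016 inner|y| 29.13654907432228
60 2178 x -11.655892637014608 11.654589477796293 y -44.32582097402057 43.28880674824085 inner|y| 29.029577589530863
70 2027 x -12.73687509919014 11.276398757769277 y -52.07718664156231 48.15425238081724 inner|y| 29.0896998945785
80 5542 x -14.047301704358894 13.620569631898716 y -62.89950589367331 62.21024134381014 inner|y| 27.202636915169144
90 15503 x -16.694672636338726 13.202628165830564 y -63.98840641996332 63.27592434118269 inner|y| 22.796876905476907
100 12433 x -17.853947402966796 11.854070218638745 y -65.25333438754032 64.51453583920502 inner|y| 0.08733814457168762
110 17907 x -18.15025113785275 1.0912550310865692 y -61.108411597402835 61.50267935636453 inner|y| 0.03327562769119212
120 7148 x -20.520925045443438 -9.46365389896852 y -54.48988201370087 53.91001749710085 inner|y| 0.024319586424634734
130 18 x -20.701661302024036 -19.916497053744397 y -19.877112398733406 19.769735503796277 inner|y| 10.173426934988592
```

The reported TCP is about 30 mm below the true one: tips at +38 mm, body at +102 mm. I'll open, go down to a reading of about -27 mm, and grip in stages.

>>> step_arm([
  [0,0,-0.1,0],
  [0,0,-0.1,0],
  [0,0,-0.1,0],
  [0,0,-0.1,0],
], gripper=1)

```text
time_s: 37.83
eef_pos: [565.5, 363.8, 16.6]
tool_rot: [0.0, 0.076, 0.997, 0.0]
force: [0.1, 0.0, -0.8]
finger_gap: 85.6
grip_force: 0.0
```

>>> step_arm([
  [0,0,0.1,0],
  [0,0,0.2,0],
  [0,0,0.3,0],
  [0,0,0.4,0],
  [0,0,0.45,0],
  [0,0,0.45,0],
  [0,0,0.45,0],
  [0,0,0.45,0],
])

```text
time_s: 38.5
eef_pos: [565.5, 363.8, -19.6]
tool_rot: [0.0, 0.076, 0.997, 0.0]
force: [-0.4, -0.2, -0.8]
finger_gap: 85.4
grip_force: 0.0
```

>>> step_arm([
  [0,-0.006,0.04,0],
  [0,-0.006,0.085,0],
  [0,-0.006,0.085,0],
  [0,-0.006,0.085,0],
])

```text
time_s: 38.83
eef_pos: [564.9, 363.0, -26.9]
tool_rot: [-0.0, 0.076, 0.997, -0.0]
force: [1.0, -0.1, -0.1]
finger_gap: 85.7
grip_force: 0.0
```

>>> step_arm([
  [0,0,0,0],
  [0,0,0,0],
  [0,0,0,0],
  [0,0,0,0],
  [0,0,0,0],
  [0,0,0,0],
  [0,0,0,0],
  [0,0,0,0],
], gripper=0.2)

```text
time_s: 39.5
eef_pos: [565.8, 363.5, -25.9]
tool_rot: [0.001, 0.076, 0.997, 0.0]
force: [0.7, 0.2, 5.2]
finger_gap: 62.3
grip_force: 66.3
```

The tin is gripped at 62.3 mm. I'll lift it, carry it over the rear tin, and turn 90° so the knuckles stay clear of the can and jar.

>>> step_arm([
  [0,0,-0.2,0],
  [0,0,-0.6,0],
  [0,0,-1,0],
  [0,0,-1,0],
], gripper=-1)

```text
time_s: 39.83
eef_pos: [569.0, 365.2, 61.5]
tool_rot: [0.005, 0.076, 0.997, 0.003]
force: [1.8, 0.7, 0.9]
finger_gap: 62.2
grip_force: 65.9
```

>>> step_arm([
  [0,0,-0.4,0],
  [0,0,-0.8,0],
  [0,0,-1,0],
  [0,0,-1,0],
])

```text
time_s: 40.17
eef_pos: [567.5, 364.4, 139.2]
tool_rot: [0.004, 0.076, 0.997, 0.002]
force: [1.1, 0.9, -0.8]
finger_gap: 62.3
grip_force: 66.1
```

>>> step_arm([
  [-0.08,-0.35,0,0],
  [-0.14,-0.7,0,0],
  [-0.171,-0.977,0,0],
])

```text
time_s: 40.42
eef_pos: [565.2, 282.0, 130.8]
tool_rot: [-0.002, 0.076, 0.997, -0.001]
force: [0.2, 0.6, -2.2]
finger_gap: 62.1
grip_force: 66.3
```

>>> step_arm([
  [-0.085,-0.49,0,0],
  [-0.171,-0.977,0,0],
])

```text
time_s: 40.58
eef_pos: [566.5, 203.3, 130.7]
tool_rot: [-0.002, 0.075, 0.997, -0.001]
force: [0.5, -0.9, -2.2]
finger_gap: 62.6
grip_force: 66.3
```

>>> step_arm([
  [-0.085,-0.49,0,0],
  [-0.171,-0.977,0,0],
])

```text
time_s: 40.75
eef_pos: [568.1, 123.4, 130.8]
tool_rot: [-0.002, 0.076, 0.997, -0.0]
force: [1.2, -0.8, -1.3]
finger_gap: 62.3
grip_force: 66.3
```

>>> step_arm([
  [-0.085,-0.4,0,0],
  [-0.14,-0.75,0,0],
  [-0.171,-0.977,0,0],
  [-0.171,-0.977,0,0],
])

```text
time_s: 41.08
eef_pos: [570.1, 42.5, 130.9]
tool_rot: [-0.002, 0.078, 0.997, -0.001]
force: [0.4, -0.3, -1.3]
finger_gap: 61.7
grip_force: 66.3
```

>>> step_arm([
  [0,0,0,0.035],
  [0,0,0,0.07],
  [0,0,0,0.105],
  [0,0,0,0.14],
  [0,0,0,0.175],
  [0,0,0,0.21],
  [0,0,0,0.25],
])

```text
time_s: 41.67
eef_pos: [570.4, 46.9, 131.3]
tool_rot: [-0.002, 0.454, 0.891, -0.0]
force: [0.1, 0.2, -1.8]
finger_gap: 62.5
grip_force: 66.2
```

>>> step_arm([
  [0,0,0,0.035],
  [0,0,0,0.07],
  [0,0,0,0.105],
  [0,0,0,0.14],
  [0,0,0,0.175],
  [0,0,0,0.21],
  [0,0,0,0.25],
  [0,0,0,0.25],
  [0,0,0,0.25],
  [0,0,0,0.25],
])

```text
time_s: 42.5
eef_pos: [571.1, 46.3, 132.4]
tool_rot: [-0.001, 0.758, 0.653, -0.001]
force: [-0.5, -0.3, -1.3]
finger_gap: 62.5
grip_force: 66.2
```

```bash
python3 - <<'E'
from w import *
look('wr12',572.5,46.4,46)
s=dict(np.load('/tmp/w.npz'));P=cloud(s).reshape(-1,3);st=ctrl.sense();t=np.array(st['eef_pos'])
# held tin top: expected z = tcp+26+36
zt=t[2]+62
k=(abs(P[:,2]-zt)<5)&(np.hypot(P[:,0]-t[0],P[:,1]-t[1])<36); T=P[k]
print('held',len(T),np.median(T[:,2])-t[2],tr(cv2.minEnclosingCircle(T[:,:2].astype(np.float32))[0]),cv2.minEnclosingCircle(T[:,:2].astype(np.float32))[1])
print(st['finger_gap'],st['q'])
for n in('top','scene'): look('x'+n,t[0],t[1],zt,40,n)
E
```

```text
t 42.55 tcp [571.31  46.22 132.66] tray [-43.33  47.21] yaw of tool y -8.549402430767795 tilt [-0.  0. -1.]
wr12 3523 circ 572.9981079101562 47.20903778076172 63.49599075317383 z 44.8001333940461 tray [-41.81  48.44] rect [575.34  59.86  37.17  63.43  79.65] raytray [-41.41  61.3 ]
held 28561 60.43742933923272 [-43.34  50.64] 35.113258361816406
62.142445809649466 [-0.05 -0.02  1.8   0.    1.37  0.1 ]
t 42.6 tcp [571.47  46.12 132.9 ] tray [-43.15  47.13] yaw of tool y -8.582771843098744 tilt [-0.  0. -1.]
few 18
t 42.65 tcp [571.61  46.01 133.1 ] tray [-43.    47.05] yaw of tool y -8.609603346830689 tilt [-0.  0. -1.]
xscene 433 circ 572.4797973632812 53.926979064941406 77.21927642822266 z 195.25248017281876 tray [-43.34  55.  ] rect [567.99  49.9   63.23  62.47  44.05] raytray [-47.17  50.35]
```

```bash
python3 - <<'E'
from w import *
from scipy.optimize import least_squares
s=snap('wrist');save(s,'wr13');P=cloud(s);st=ctrl.sense();t=np.array(st['eef_pos'])
q=(P[...,:2]-t[:2])@AX.T; z=P[...,2]-t[2]
k=(abs(z-60.3)<2.5)&(s['frame'].min(2)>70)&(np.hypot(q[...,0],q[...,1])<45)
n,l,sa,_=cv2.connectedComponentsWithStats(k.astype(np.uint8));i=1+np.argmax(sa[1:,4]);k=l==i
Q=q[k];print(len(Q),sa[i],'x',Q[:,0].min(),Q[:,0].max(),'y',Q[:,1].min(),Q[:,1].max())
# boundary: extreme y for x bins on the camera side
for sg in(1,-1):
    b=[]
    for x0 in np.arange(-24,24,3):
        r=Q[(Q[:,0]>=x0)&(Q[:,0]<x0+3)]
        if len(r): j=np.argmax(sg*r[:,1]);b.append(r[j])
    b=np.array(b);f=least_squares(lambda p:np.hypot(b[:,0]-p[0],b[:,1]-p[1])-32,[0,0],loss='soft_l1');print(sg,f.x,f.cost,b[len(b)//2])
print('tcp tray',tr(t),'cam',tr(s['eye']))
E
```

```text
26357 [  221   251   196   173 26357] x -31.008765661485526 31.388400667204678 y -30.051402654541654 31.63776878270696
1 [-0.01 -0.69] 0.37076223921782225 [ 1.11 31.64]
-1 [-0.08  1.82] 7.411775929978872 [  0.26 -30.01]
tcp tray [-42.91  46.99] cam [-42.78 114.71]
```

View pics/wr13.png

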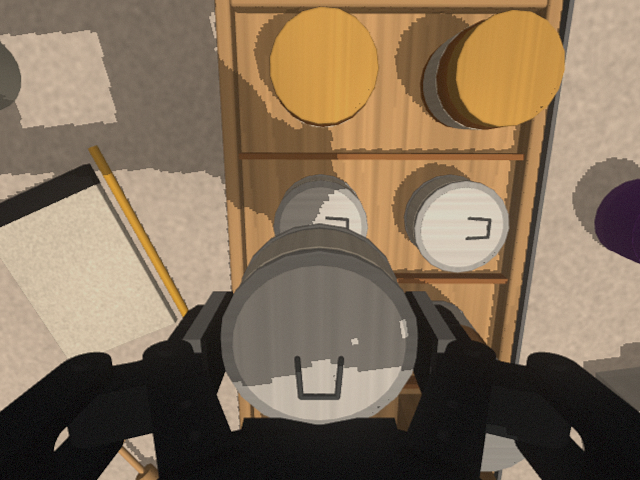

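The tin is held level at (320,325) over the rear tin, centred on the tool to within about 0.5 mm. I'll lower it onto the stack.

>>> step_arm([
  [0.008,0.008,0.25,0],
  [0.008,0.008,0.5,0],
  [0.008,0.008,0.75,0],
  [0.008,0.008,1,0],
  [0.008,0.008,1,0],
  [0.008,0.008,1,0],
])

```text
time_s: 43.2
eef_pos: [571.4, 46.4, 52.2]
tool_rot: [-0.001, 0.759, 0.652, -0.001]
force: [0.6, -0.7, -0.7]
finger_gap: 62.9
grip_force: 66.3
```

>>> step_arm([
  [0,0,0.1,0],
  [0,0,0.2,0],
  [0,0,0.28,0],
  [0,0,0.33,0],
  [0,0,0.33,0],
  [0,0,0.33,0],
  [0,0,0.33,0],
  [0,0,0.33,0],
])

```text
time_s: 43.87
eef_pos: [572.9, 46.4, 27.5]
tool_rot: [0.0, 0.759, 0.652, 0.0]
force: [0.5, -0.1, -1.0]
finger_gap: 62.5
grip_force: 66.3
```

```bash
python3 -c "
from w import *
s=ctrl.sense();print(s['eef_pos'],tr(s['eef_pos']),s['force'])"
```

```text
[572.95  46.35  27.49] [-41.73  47.59] [ 0.53 -0.14 -1.02]
```

>>> step_arm([
  [0,-0.006,0.03,0],
  [0,-0.006,0.06,0],
  [0,-0.006,0.065,0],
  [0,-0.006,0.065,0],
  [0,-0.006,0.065,0],
])

```text
time_s: 44.28
eef_pos: [571.9, 46.4, 21.7]
tool_rot: [-0.0, 0.759, 0.652, -0.0]
force: [0.2, -0.2, -1.3]
finger_gap: 62.5
grip_force: 66.3
```

>>> step_arm([
  [0,0,0.01,0],
  [0,0,0.01,0],
  [0,0,0.01,0],
  [0,0,0.01,0],
])

```text
time_s: 44.62
eef_pos: [572.1, 46.4, 21.0]
tool_rot: [0.0, 0.759, 0.652, 0.0]
force: [-0.6, 0.2, -0.3]
finger_gap: 62.5
grip_force: 66.3
```

>>> step_arm([
  [0,0,0.008,0],
  [0,0,0.008,0],
  [0,0,0.008,0],
  [0,0,0.008,0],
])

```text
time_s: 44.95
eef_pos: [572.0, 46.5, 20.3]
tool_rot: [-0.0, 0.759, 0.652, -0.0]
force: [-0.8, -0.8, -1.6]
finger_gap: 62.5
grip_force: 66.3
```

>>> step_arm([
  [0,0,0.008,0],
  [0,0,0.008,0],
  [0,0,0.008,0],
  [0,0,0.008,0],
])

```text
time_s: 45.28
eef_pos: [572.2, 46.4, 20.1]
tool_rot: [0.0, 0.759, 0.652, 0.0]
force: [-1.9, 0.4, 3.3]
finger_gap: 62.1
grip_force: 66.7
```

>>> step_arm([
  [0,0,0.006,0],
  [0,0,0.006,0],
  [0,0,0.006,0],
  [0,0,0.006,0],
])

```text
time_s: 45.62
eef_pos: [572.2, 46.4, 20.1]
tool_rot: [0.0, 0.759, 0.652, -0.0]
force: [-2.2, -0.1, 5.7]
finger_gap: 62.4
grip_force: 67.1
```

>>> step_arm([
  [0,0,0,0],
  [0,0,0,0],
  [0,0,0,0],
  [0,0,0,0],
  [0,0,0,0],
  [0,0,0,0],
], gripper=0.75)

```text
time_s: 46.12
eef_pos: [572.0, 46.4, 19.1]
tool_rot: [-0.0, 0.759, 0.651, -0.0]
force: [0.4, 0.1, 0.3]
finger_gap: 74.9
grip_force: 0.0
```

>>> step_arm([
  [0,0,-0.1,0],
  [0,0,-0.3,0],
  [0,0,-0.6,0],
  [0,0,-0.9,0],
  [0,0,-1,0],
])

```text
time_s: 46.53
eef_pos: [574.7, 46.3, 104.1]
tool_rot: [0.002, 0.759, 0.652, 0.003]
force: [1.7, -0.1, 1.5]
finger_gap: 74.8
grip_force: 0.0
```

>>> step_arm([
  [0,0,-0.4,0],
  [0,0,-0.8,0],
  [0,0,-1,0],
  [0,0,-1,0],
])

```text
time_s: 46.87
eef_pos: [575.0, 46.3, 184.9]
tool_rot: [0.003, 0.759, 0.652, 0.003]
force: [0.7, -0.1, 0.0]
finger_gap: 74.7
grip_force: 0.0
```

>>> step_arm([
  [0,-0.4,-0.5,0],
  [0,-0.8,-0.5,0],
  [0,-1,-0.5,0],
  [0,-1,-0.5,0],
])

```text
time_s: 47.2
eef_pos: [490.8, 59.1, 218.6]
tool_rot: [-0.0, 0.758, 0.652, -0.0]
force: [0.2, -0.5, -0.4]
finger_gap: 74.8
grip_force: 0.0
```

>>> step_arm([
  [0,-0.4,0,0],
  [0,-0.8,0,0],
  [0,-1,0,0],
  [0,-1,0,0],
  [0,-1,0,0],
  [0,-1,0,0],
])

```text
time_s: 47.7
eef_pos: [414.5, 70.4, 218.5]
tool_rot: [-0.0, 0.759, 0.651, -0.0]
force: [-0.3, -0.4, -0.9]
finger_gap: 74.8
grip_force: 0.0
```

```bash
python3 - <<'E'
from w import *
for n in('scene','top'):
    s=snap(n);save(s,'end_'+n);P=cloud(s).reshape(-1,3);print(n)
    for nm,x,y,z in [('jarN',588,140,85),('jarF',683,124.5,85),('canN',557.5,-51,125),('canF',650,-63,125),('carN',542,-138,115),('carF',633.5,-153,115),('tinN',572,46.4,82),('tinF',665.5,31.5,46)]:
        k=(np.hypot(P[:,0]-x,P[:,1]-y)<48)&(abs(P[:,2]-z)<5);T=P[k][:,:2].astype(np.float32)
        if len(T)<20: print(nm,'few');continue
        rr=cv2.minAreaRect(T);print(nm,len(T),np.median(P[k][:,2]),tr(rr[0]),np.round(rr[1],1),round(rr[2],1))
    k=(np.hypot(P[:,0]-572,P[:,1]-46.4)<40)&(P[:,2]>25)&(P[:,2]<42);print('tin rear side pts',k.sum(),tr(P[k].mean(0)) if k.sum() else '')
print(ctrl.sense()['time_s'])
E
```

```text
scene
jarN 490 85.01366833069085 [-40.32 143.71] [54.9 56.5] 50.0
jarF 542 84.8636392184626 [ 55.13 142.39] [56.6 54.4] 38.0
canN 373 124.98677187506848 [-42.57 -51.24] [54.9 53.5] 5.4
canF 409 125.16598260117735 [ 51.47 -47.6 ] [52.4 51.7] 67.0
carN 471 115.1733607166783 [ -43.96 -137.61] [67.4 50.1] 81.3
carF 507 115.2903806683081 [  49.31 -139.28] [67.6 50.1] 82.1
tinN 550 82.44372070112348 [-42.46  46.92] [65.4 60.9] 38.0
tinF 579 46.23063030416051 [52.86 48.13] [65.  60.4] 40.1
tin rear side pts 119 [-25.12  64.63]
top
jarN 397 84.79286308584028 [-42.84 141.59] [54.4 55.4] 32.3
jarF 387 84.58437783866407 [ 53.71 139.95] [55.5 54.9] 23.2
canN 395 124.68239318404744 [-43.37 -52.28] [52.3 50.6] 89.3
canF 374 124.97101774260784 [ 49.46 -49.47] [50.8 51.2] 89.8
carN 532 115.06979017960475 [ -45.18 -139.63] [64.3 47.9] 80.7
carF 520 114.73141145217221 [  47.73 -141.35] [64.3 48.3] 80.8
tinN 501 82.03696691040159 [-43.24  46.21] [60.2 59.7] 0.6
tinF 452 46.10161482257229 [51.46 46.35] [61.6 59.9] 0.1
tin rear side pts 10 [-67.91  31.54]
47.8
```

View pics/end_scene.png

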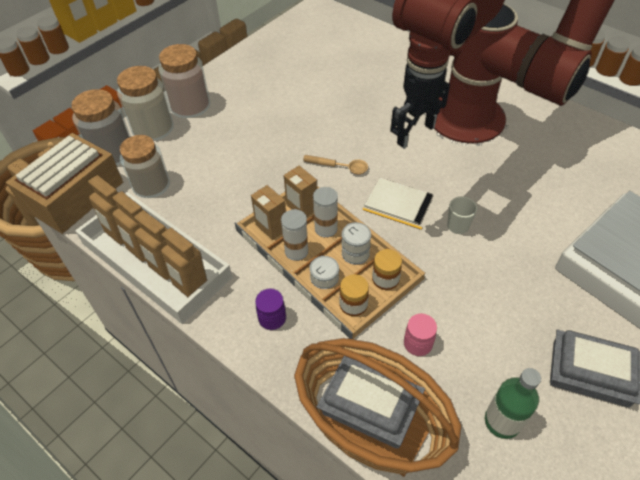

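The final view shows all four items in place:

- **Cartons:** the new one stands square behind the front one, at (300,190) and (268,212).
- **Cans:** in line, at (326,212) and (294,235).
- **Tins:** stacked, at (356,243).
- **Jars:** in line, at (387,268) and (354,294).

The decoys and the original stock have not moved, so I'll hand in.

```bash
python3 -c "
from station import ctrl
print(ctrl.close_job())"
```

```text
the job is handed in; nothing more can be done
None
```

The jar, can and carton stand upright behind their fronts (the can about 3 mm off line), the carton is square, the new tin is on the rear tin after one missed grasp, and the job is handed in at about 48 s.

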